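# Set a drilling fixture's spring stop with its setting block

## Task

Set the spring-nosed stop of the green drilling fixture for the next batch of heat sinks. Push the steel setting block by its finger peg all the way home under the stop, stand the red T-handle driver from the wooden stand in the square socket of the stop screw, and turn the screw down (clockwise from above) until the block just drags beneath the nose: the nose pressed in about 1 mm, touching but never clamped hard. Then draw the block back out toward the robot under that drag until it is clear of the nose but still lying in its channel, and leave the screw as set with the driver standing in it; do not disturb the three heat sinks.

Things in the scene. Friction and masses are not known exactly. Their poses are not given: they have to be found in the camera images.
- fixture: Green cast C-frame on an aluminium base plate (234 x 110 x 12 mm), bolted down. Origin: on the bench under the stop screw's axis. x runs along the channel away from the robot; z up. Over-arm x -46 to +72, y +-22, z 53 to 77 mm. Rails 10 mm high leave a channel 43 mm wide, floor at z 12 mm, closed by a stop plate at x +28; the vertical stop screw is at x 0, y 0.
- setting_block: Steel setting block in the channel, 56 x 40 x 19 mm, loose, 0.4 kg, with a flat tongue toward the robot. Origin: underside, middle of the 56 mm; axes like the fixture's. Home (against the stop plate) is at fixture x 0; starts 42 to 58 mm short. Clear of the nose when 36 mm or more back from home; keep it within 90 mm.
- block_peg (a point): Centre of the setting block's upright finger peg (black, brass band, 14 mm diameter, 26 mm tall; this point is half way up, 33 mm above the bench). It stands on the end of the tongue, 130 mm from the block's origin along -x; tongue 20 mm wide, its top 20 mm above the bench.
- stop_screw (a joint): Turning angle of the black stop screw (rad), growing clockwise from above, which lowers screw and nose: 5 mm a turn (0.796 mm/rad), range 0 to 9. At 0 the nose is 3.4 mm above the block's top (touch at 4.27 rad). Starts at 0.2 to 2.6. Right setting about 4.5 to 6.5 rad, best 5.5. Stays where left; takes 0.05 N m.
- screw_socket (a point): Floor centre of the square socket (12 mm square, 16 mm deep) in the stop screw's head; turns and sinks with the screw. Its sides are parallel to this point's x and y axes; z up. Head 28 mm across, its top 16 mm above this point, 112 mm above the bench at screw angle 0. A white index mark on the rim lies toward +x.
- stop_nose: Brass domed spring nose below the stop screw, 13 mm diameter, sinks with the screw and springs upward, 4 N per mm, 6 mm stroke. Origin: its lowest point. Just dragging: pressed in 0.2 to 1.8 mm by the block (about 1 to 7 N); above 14 N it is clamped and the job is spoilt.
- driver: T-handle driver, loose, 0.12 kg, upright in the wooden stand. Origin: centre of the tip's end; z up the shank. Square tip 10 mm wide, 16 mm long, tapered over the last 5 mm, sides parallel to its x and y; fits the socket in any quarter turn. Above the tip a collar, 22 mm across, 4 mm thick, rests on the stand or, fully in, on the screw's head.
- driver_handle (a point): Centre of the driver's red and black cross handle, 66 mm above the tip's end: 70 mm long along the driver's x axis, 14 mm thick (y), 18 mm high. Shank below it 10 mm diameter.
- tool_stand: Wooden tool stand, fixed, 64 x 116 mm, 40 mm high, origin under its centre; the driver's tip stands in its middle hole (16 mm square). Two short bits stand 40 mm either side along the stand's y axis, up to 49 mm above the bench.
- heat_sink_1: Finned heat sink, 40 x 40 x 19 mm, loose on the bench beside the fixture, a bystander; origin under its centre.
- heat_sink_2: Finned heat sink, 40 x 40 x 19 mm, loose on the bench beside the fixture, a bystander; origin under its centre.
- heat_sink_3: Finned heat sink, 40 x 40 x 19 mm, loose on the bench beside the fixture, a bystander; origin under its centre.

How it is judged:
By the outcome, as a careful person would: the job done as asked, in the order asked, and still so for the second after the job is handed in, with the robot touching nothing.
It also fails if it takes over 72 s, if anything falls off the work surface, if the arm or the gripper's body presses on something with over 40 N, if the wrist force passes 120 N, or if a joint passes its speed limit or range.

## Robot

A 6-joint arm with a two-finger parallel gripper is mounted at the origin on the work surface; the furniture and walls round the work are solid. World frame = base frame: x ahead of the robot, y to its left, z up, the work surface at z = 0. Lengths are in m, angles in rad, forces in N, time in s.
With the tool pointing down it reaches from about 0.375 to 0.975 m from the base axis. Payload 3.8 kg.
Tool frame: the origin (TCP) lies at the very end of the fingers, on their centre line; the grasp point (between the pads) lies 19 mm behind it (bot.grip_point_offset is the distance from the TCP to the grasp point, in m); z points along the fingers, x is the direction in which the jaws open and shut, and the axes are right-handed (so a half turn about z gives the same grasp; the last joint's range is limited). The gripper opens to 85 mm and grips with 20 to 120 N. Pads are 22 mm wide; open, the fingers measure 114 mm over their backs; the gripper's body (76 mm by 85 mm) begins 54 mm behind the grasp point. The pads swing forward as they close: fully open they stand 13 mm farther back than shut.
Start: joints at [1.23, 0.264, 1.604, -0, 1.274, -0.037], TCP at [0.202, 0.644, 0.231] pointing down, gripper open.
Joint ranges: [-2.63, 2.63], [-0.94, 2.18], [0.31, 2.57], [-1.31, 4.45], [0, 2.66], [-2.55, 2.55]. Speed limits (rad/s): [2.57, 2.57, 3.14, 3.14, 3.14, 3.14].

## Interface

Orientations are given as a rotation vector (axis times angle).
In Python, from workcell import bot, read_camera gives the robot as it stands.
- The arm moves only by the tool arm_command, never from a script. Its argument "rows" is a list of rows, each an object with "delta_rot": the turn, a rotation vector about the tool's x, y, z in rad, a list of three; "xyz": the shift along the tool's x, y, z in m, a list of three; "gripper": the finger opening in m, from 0 to 0.0854. A call has 1 to 12 rows; each row shifts and turns the commanded pose from where the row before left it, along the tool's axes as they then stand; what a row does not reach is not made up. A row lasts 1/10 s, in which the tool goes at most 50 mm and 8.59 degrees, less where a joint would pass 70% of its speed; a pose out of reach is approached as far as the arm can. A call is refused whole if a number of a shift passes 0.05 or a number of a turn 0.15, either way. A call with a gripper value outside its range is refused whole. The fingers move at their own pace and stop on an object; "force" is the grip in N (left out, the last holds). Time passes only in rows, so rows that do not move let the fingers close. It gives the time, the measured TCP pose, the force and the opening at its end, in the units of the state.
- bot.read_state(): the state, without advancing time (a new reading comes with each control period).
- read_camera(name): name is "scene" or "top" or "wrist"; returns a dict with "pixels" (384x512x3 uint8, red, green, blue), "range_z" (384x512 float32, m along the optical axis (not along the pixel's ray), 0 where there is no reading), "intrinsics" (3x3 intrinsics, pixels), "camera_from_world" (4x4, takes a point from world to camera coordinates). Camera axes: x right, y up, looking along -z (the intrinsics and any distortion apply to the point x, -y, -z); pixel columns grow to the right and rows downward; lengths in m; the calibration is good to about 2 mm. A picture is of the moment at which its call begins.
- bot.finish_job(): hands the job in, once; it reports no verdict.
The state is a dict: "time": time; "q": joint angles; "joint_vel": joint speeds; "joint_torque": joint torques, N m; "tool_pos": TCP position; "tcp_rot": TCP orientation; "wrist_force": force on the tool from outside, world axes, zero at the start; "torque": the same for the moment, N m; "width": opening from 0.0 (shut) to 1.0 (fully open).
Only numpy, scipy, OpenCV 4.12 (cv2) and the standard library are available. Lean on these libraries where they do the work, as an engineer would, in place of code of your own. Each camera call takes 0.05 s, during which the arm holds its last target.

## Working session

There is one attempt and no reset: what is moved stays moved. The work goes in short steps, Python scripts to look and compute and a tool call to move; the robot and the scene stay as the last step left them, time stands still between calls to the robot, and variables do not carry over. Pictures are saved under pics/ and viewed, and the job is handed in when it is done.

Besides the shell and the picture viewer there is one more tool, called after "Call:" by a JSON object that holds its "api" and its "payload". arm_command: Moves the arm, as the interface text tells. Its arguments: {"type":"object","properties":{"rows":{"type":"array","items":{"type":"object","properties":{"delta_rot":{"type":"array","items":{"type":"number"}},"xyz":{"type":"array","items":{"type":"number"}},"gripper":{"type":"number"}}}},"force":{"type":"number"}},"required":["rows"]}

```bash
ls; mkdir -p pics; python3 - <<'E'
from workcell import bot, read_camera
import cv2,numpy as np
print(bot.read_state(), bot.grip_point_offset)
for n in ["scene","top","wrist"]:
    d=read_camera(n); cv2.imwrite(f"pics/{n}0.png",d["pixels"][:,:,::-1]); np.savez(f"{n}0.npz",**d)
    print(n,d["intrinsics"].tolist(),np.round(d["camera_from_world"],3).tolist(), [k for k in d])
E
```

```text
pics
{'time': 0.0, 'q': array([ 1.23008162e+00,  2.64753426e-01,  1.60538756e+00, -3.75315981e-06,
        1.27371285e+00, -3.68955040e-02]), 'joint_vel': array([ 1.28489026e-04, -1.00644137e-03, -6.56647142e-05,  3.55451505e-04,
       -1.09506373e-04, -1.33476440e-03]), 'joint_torque': array([-5.28469445e-04, -5.15123928e+01, -3.67307854e+01, -1.69223736e-04,
        1.32963056e-02,  1.49145131e-05]), 'tool_pos': array([0.2016893 , 0.64338535, 0.22995453]), 'tcp_rot': array([ 2.53099262,  1.85894406, -0.00293393]), 'wrist_force': array([ 0.23019965, -0.69298266, -0.8400128 ]), 'torque': array([ 0.02124408, -0.01726598, -0.0038489 ]), 'width': 1.001682503389485} 0.0187
scene [[467.62497112399905, 0.0, 251.10391179118614], [0.0, 467.62497112399905, 195.54861491157874], [0.0, 0.0, 1.0]] [[0.898, -0.439, 0.017, -0.554], [0.301, 0.643, 0.705, -0.191], [-0.321, -0.628, 0.709, -1.127], [0.0, 0.0, 0.0, 1.0]] ['pixels', 'range_z', 'intrinsics', 'camera_from_world']
top [[489.7620286931012, 0.0, 254.14474779050198], [0.0, 489.7620286931012, 195.186207369353], [0.0, 0.0, 1.0]] [[-0.02, -1.0, -0.022, -0.051], [0.997, -0.022, 0.069, -0.591], [-0.069, -0.021, 0.997, -1.17], [0.0, 0.0, 0.0, 1.0]] ['pixels', 'range_z', 'intrinsics', 'camera_from_world']
wrist [[274.17752904119044, 0.0, 256.63475423336985], [0.0, 274.17752904119044, 186.08119833218004], [0.0, 0.0, 1.0]] [[0.299, 0.954, -0.002, -0.674], [-0.918, 0.287, -0.274, 0.037], [-0.261, 0.084, 0.962, -0.38], [0.0, 0.0, 0.0, 1.0]] ['pixels', 'range_z', 'intrinsics', 'camera_from_world']
```

View pics/scene0.png

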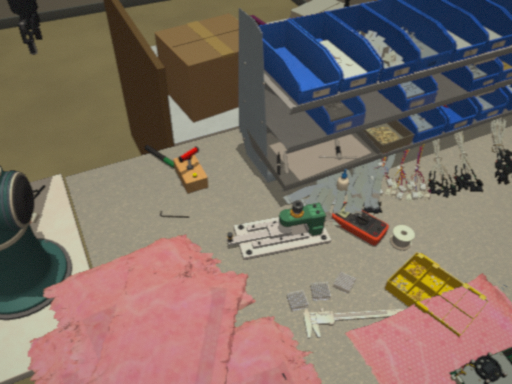

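View pics/top0.png

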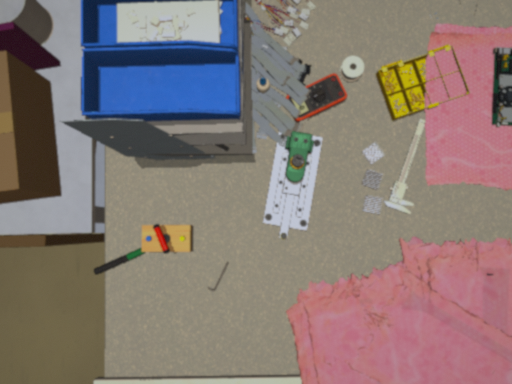

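View pics/wrist0.png

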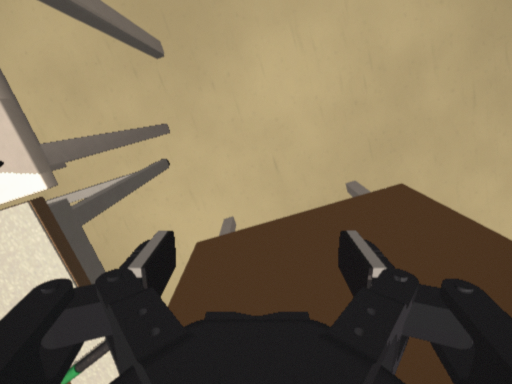

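```bash
cat > h.py <<'E'
import numpy as np,cv2
from workcell import bot, read_camera
def shot(n,f):
    d=read_camera(n); cv2.imwrite(f"pics/{f}.png",d["pixels"][:,:,::-1]); np.savez(f"{f}.npz",**d); return d
def load(f): return dict(np.load(f+".npz"))
def cloud(d):
    K=d["intrinsics"];z=d["range_z"].astype(float);T=np.linalg.inv(d["camera_from_world"])
    v,u=np.mgrid[:384,:512]
    X=(u-K[0,2])/K[0,0]*z;Y=-(v-K[1,2])/K[1,1]*z
    P=np.stack([X,Y,-z,np.ones_like(z)],-1)@T.T
    P=P[...,:3];P[z==0]=np.nan;return P
def ray(d,uv,h):
    K=d["intrinsics"];T=np.linalg.inv(d["camera_from_world"]);uv=np.atleast_2d(np.float64(uv))
    D=np.c_[(uv[:,0]-K[0,2])/K[0,0],-(uv[:,1]-K[1,2])/K[1,1],-np.ones(len(uv))]@T[:3,:3].T
    o=T[:3,3];s=(h-o[2])/D[:,2];return o+D*s[:,None]
def proj(d,p):
    p=np.atleast_2d(p);c=np.c_[p,np.ones(len(p))]@d["camera_from_world"].T;K=d["intrinsics"]
    return np.c_[K[0,2]+K[0,0]*c[:,0]/-c[:,2],K[1,2]-K[1,1]*c[:,1]/-c[:,2]]
def crop(d,f,u0,v0,w,h,s):
    im=d["pixels"][v0:v0+h,u0:u0+w,::-1];cv2.imwrite(f"pics/{f}.png",cv2.resize(im,None,fx=s,fy=s,interpolation=cv2.INTER_CUBIC))
E
python3 - <<'E'
from h import *
t=load("top0");s=load("scene0")
crop(t,"top_fix",240,100,150,150,4);crop(t,"top_stand",85,200,150,100,5);crop(s,"sc_fix",210,180,160,110,5);crop(s,"sc_stand",130,130,100,75,6)
for n,d in(("top",t),("scene",s)):
    P=cloud(d);print(n,np.isfinite(P[...,2]).mean(),np.nanmedian(P[300:330,160:200,2]) if n=="top" else np.nanmedian(P[205:225,90:130,2]))
P=cloud(t)
for v in range(0,384,24): print(v,[None if np.isnan(p[2]) else (round(p[0],2),round(p[1],2),round(p[2],2)) for p in P[v,[30,60,90,100,110,140,180,220,245]]])
P=cloud(s); print(P[[20,40,80,140],[120,150,160,155]])
print(np.nanmax(P[0:150,108:172,2]))
E
```

```text
top 0.9961802164713541 -0.0007454071764561032
scene 0.9907073974609375 0.0002353534904652177
0 [(np.float64(1.05), np.float64(0.45), np.float64(0.11)), (np.float64(1.11), np.float64(0.43), np.float64(-0.02)), (np.float64(0.93), np.float64(0.22), np.float64(0.36)), (np.float64(0.94), np.float64(0.21), np.float64(0.33)), (np.float64(0.94), np.float64(0.19), np.float64(0.33)), (np.float64(0.94), np.float64(0.14), np.float64(0.32)), (np.float64(0.94), np.float64(0.06), np.float64(0.32)), (np.float64(0.94), np.float64(-0.01), np.float64(0.32)), (np.float64(1.06), np.float64(-0.05), np.float64(0.05))]
24 [(np.float64(1.01), np.float64(0.47), np.float64(0.07)), (np.float64(1.05), np.float64(0.43), np.float64(-0.02)), (np.float64(0.88), np.float64(0.22), np.float64(0.36)), (np.float64(0.9), np.float64(0.21), np.float64(0.31)), (np.float64(0.9), np.float64(0.2), np.float64(0.31)), (np.float64(0.89), np.float64(0.13), np.float64(0.33)), (np.float64(0.88), np.float64(0.06), np.float64(0.34)), (np.float64(0.89), np.float64(-0.01), np.float64(0.31)), (np.float64(1.0), np.float64(-0.05), np.float6
[... 6535 characters left out ...]
p.float64(-0.0))]
360 [(np.float64(0.01), np.float64(0.86), np.float64(-0.76)), (np.float64(0.01), np.float64(0.73), np.float64(-0.75)), (np.float64(0.0), np.float64(0.62), np.float64(-0.76)), (np.float64(-0.0), np.float64(0.58), np.float64(-0.77)), (np.float64(0.2), np.float64(0.3), np.float64(-0.0)), (np.float64(0.2), np.float64(0.22), np.float64(0.0)), (np.float64(0.2), np.float64(0.12), np.float64(0.0)), (np.float64(0.19), np.float64(0.03), np.float64(-0.0)), (np.float64(0.19), np.float64(-0.03), np.float64(-0.0))]
[[ 0.4844044   0.76173418  0.22378014]
 [ 0.99704922  2.49675017 -0.75510574]
 [ 0.48796028  0.34043679  0.22271686]
 [ 0.48386493  0.5159758  -0.12017105]]
0.2649606603289498
```

View pics/top_fix.png

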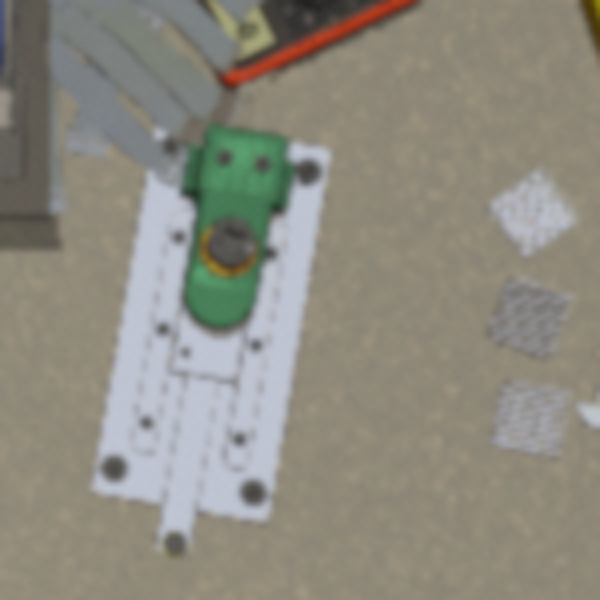

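View pics/top_stand.png

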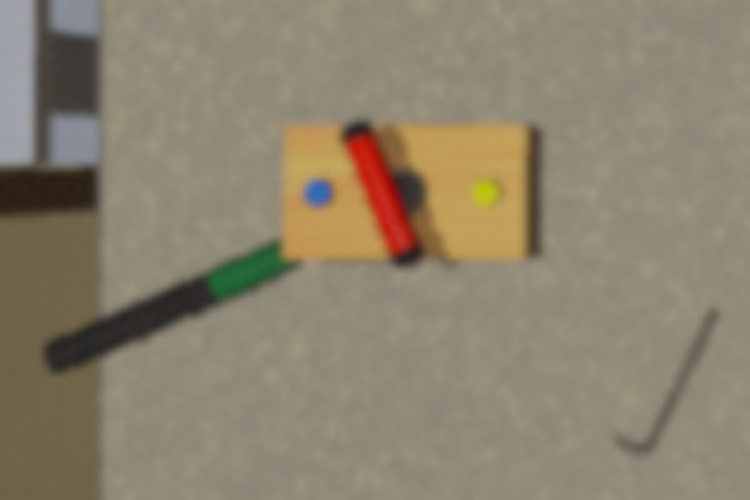

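View pics/sc_fix.png

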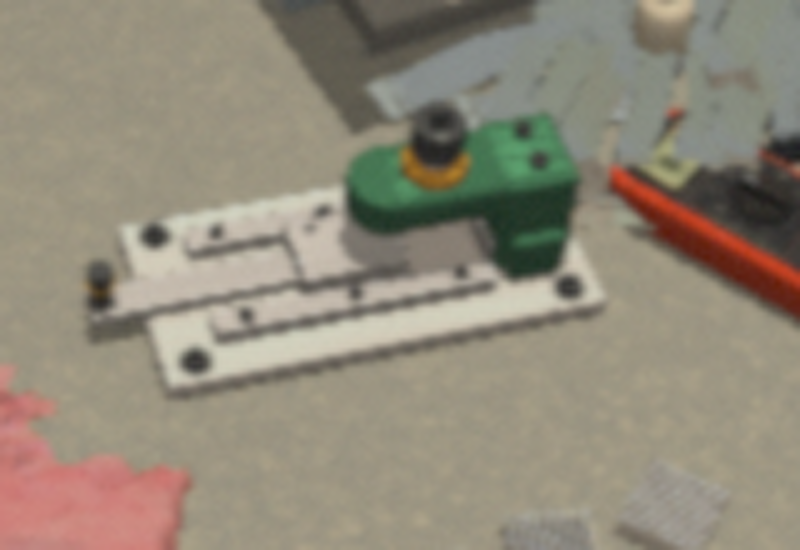

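View pics/sc_stand.png

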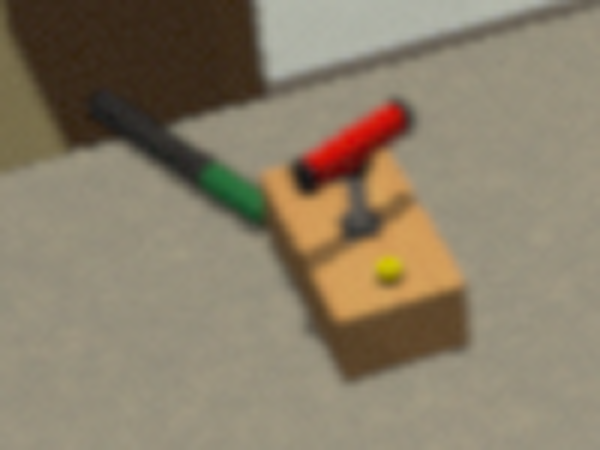

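```bash
python3 - <<'E'
from h import *
t=load("top0");s=load("scene0")
st=bot.read_state()
from scipy.spatial.transform import Rotation as R
w=load("wrist0");T=np.linalg.inv(w["camera_from_world"]);print("cam in tool",R.from_rotvec(st["tcp_rot"]).inv().apply(T[:3,3]-st["tool_pos"]).round(3))
o=np.array([240,100])
def c(p,h): return ray(t,o+np.array(p)/4-0.375,h)
b=c([[170,145],[308,171],[252,492],[114,468]],.012);print("bolts",b.round(4).tolist())
for i,j in((3,0),(2,1)): d=b[j]-b[i];print(np.arctan2(d[1],d[0]),np.linalg.norm(d))
d=b[1]-b[0];print(np.arctan2(d[1],d[0])+np.pi/2)
print("peg",c([175,540],.046),"head",c([231,243],.111),"block corners",c([[169,373],[236,384]],.031))
# scene
o2=np.array([210,180]);f=lambda p,h:ray(s,o2+np.array(p)/5-.4,h)
print("sc bolts",f([[154,235],[195,360],[568,287]],.012).tolist(),"peg",f([100,270],.046),"head",f([440,120],.111))
# red handle
for d,n in((t,"top"),(s,"scene")):
    im=d["pixels"];hsv=cv2.cvtColor(im,cv2.COLOR_RGB2HSV)
    m=(((hsv[...,0]<8)|(hsv[...,0]>172))&(hsv[...,1]>180)&(hsv[...,2]>100)).astype(np.uint8)
    if n=="top": m[:220]=0;m[260:]=0;m[:,:140]=0;m[:,200:]=0
    else: m[:140]=0;m[165:]=0;m[:,:170]=0;m[:,210:]=0
    v,u=np.nonzero(m);r=cv2.minAreaRect(np.c_[u,v].astype(np.float32));bx=cv2.boxPoints(r)
    print(n,len(u),r); print(ray(d,[u.mean(),v.mean()],.094 if n=="top" else .09)); print(cloud(d)[v,u].mean(0))
    p=np.c_[u,v].astype(float);q=ray(d,p,.092);q=q-q.mean(0);U,S,V=np.linalg.svd(q[:,:2],full_matrices=False);print("dir",np.arctan2(V[0,1],V[0,0]),S)
o3=np.array([85,200]);g=lambda p,h:ray(t,o3+np.array(p)/5-.4,h)
print("stand",g([[283,125],[530,125],[530,260],[283,260]],.04).tolist(),g([[318,193],[485,193]],.049))
# shelf: points with y<0.3,x>.6, z>.08
P=cloud(t).reshape(-1,3);P=P[np.isfinite(P).all(1)]
for z0,z1 in((.05,.1),(.1,.2),(.2,.3),(.3,.36),(.36,.5)):
    q=P[(P[:,2]>z0)&(P[:,2]<z1)&(P[:,0]>.55)&(P[:,1]<.25)&(P[:,1]>-.1)&(P[:,0]<.85)]
    if len(q): print(z0,np.percentile(q[:,0],[1,5]),np.percentile(q[:,1],[1,3,97]),q[:,1].min())
P=cloud(s).reshape(-1,3);P=P[np.isfinite(P).all(1)]
for z0,z1 in((.05,.1),(.1,.2),(.2,.3),(.3,.36),(.36,.5)):
    q=P[(P[:,2]>z0)&(P[:,2]<z1)&(P[:,0]>.55)&(P[:,1]<.3)&(P[:,1]>-.1)&(P[:,0]<.85)]
    if len(q): print(z0,np.percentile(q[:,0],[1,5]),np.percentile(q[:,1],[1,3,97]))
E
```

```text
cam in tool [-0.    -0.068 -0.144]
bolts [[0.7347, -0.1353, 0.012], [0.7164, -0.2195, 0.012], [0.5205, -0.1799, 0.012], [0.5368, -0.0965, 0.012]]
-0.19394909630331705 0.20165512100040384
-0.1995316625063267 0.19994508585627596
-0.21296446393611235
peg [[ 0.49277299 -0.13123477  0.046     ]] head [[ 0.65930127 -0.16433697  0.111     ]] block corners [[ 0.59264034 -0.1306277   0.031     ]
 [ 0.5851415  -0.17062206  0.031     ]]
sc bolts [[0.5384996055869238, -0.09446621168431502, 0.012000000000000122], [0.5218783264336487, -0.17836663461504987, 0.012000000000000122], [0.7174847800563389, -0.21805506212679637, 0.01200000000000001]] peg [[ 0.49162863 -0.13068063  0.046     ]] head [[ 0.66190558 -0.16445783  0.111     ]]
top 143 ((161.03550720214844, 237.98521423339844), (24.923080444335938, 5.923077583312988), 67.38013458251953)
[[0.49100192 0.1485012  0.094     ]]
[nan nan nan]
dir -2.757959148210276 [0.19289084 0.04520957]
scene 77 ((189.11537170410156, 153.42308044433594), (4.714951515197754, 17.47305679321289), 56.30992889404297)
[[0.49471398 0.15342422 0.09      ]]
[0.49226433 0.145
[... 474 characters left out ...]
09802225316933347
0.1 [0.68409586 0.68440167] [-0.05190098 -0.05117885  0.22372556] -0.052094131685013326
0.2 [0.68427262 0.68450729] [-0.05169452 -0.04627826  0.23009666] -0.051857386698139635
0.3 [0.68496297 0.68584539] [-0.04996576 -0.04658491  0.21693965] -0.051955295769033405
0.36 [0.6848908 0.6851778] [-0.03876217 -0.02565905  0.22390607] -0.045662258850866666
0.05 [0.68531887 0.68628909] [-0.06513445 -0.06348886  0.18965392]
0.1 [0.68561574 0.68658927] [-0.05274834 -0.05137353  0.21399002]
0.2 [0.68536237 0.68616675] [-0.05122144 -0.05017135  0.22688421]
0.3 [0.68620017 0.68724051] [-0.05231913 -0.05098959  0.21962738]
0.36 [0.68580378 0.68672605] [-0.04020717 -0.02931527  0.22240652]
```

Call:
{"api": "arm_command", "payload": {"rows": [{"xyz": [0,0,-0.012],"delta_rot": [0,0,0.1465]},{"xyz": [0,0,-0.012],"delta_rot": [0,0,0.1465]},{"xyz": [0,0,-0.012],"delta_rot": [0,0,0.1465]},{"xyz": [0,0,-0.012],"delta_rot": [0,0,0.1465]},{"xyz": [0,0,-0.012],"delta_rot": [0,0,0.1465]},{"xyz": [0,0,-0.012],"delta_rot": [0,0,0.1465]},{"xyz": [0,0,-0.012],"delta_rot": [0,0,0.1465]},{"xyz": [0,0,-0.012],"delta_rot": [0,0,0.1465]},{"xyz": [0,0,-0.012],"delta_rot": [0,0,0.1465]},{"xyz": [0,0,-0.012],"delta_rot": [0,0,0.1465]}]}}

```text
invalid input
```

Call:
{"api": "arm_command", "payload": {"rows": [{"xyz": [0.0218,0.035,0]},{"xyz": [0.0218,0.035,0]},{"xyz": [0.0218,0.035,0]},{"xyz": [0.0218,0.035,0]},{"xyz": [0.0218,0.035,0]},{"xyz": [0.0218,0.035,0]},{"xyz": [0.0218,0.035,0]},{"xyz": [0.0218,0.035,0]},{"xyz": [0.0218,0.035,0]},{"xyz": [0.0218,0.035,0]}]}}

```text
invalid input
```

Call:
{"api": "arm_command", "payload": {"rows": [{"xyz": [0,0,-0.012],"delta_rot": [0,0,0.1465],"gripper": 0.06},{"xyz": [0,0,-0.012],"delta_rot": [0,0,0.1465],"gripper": 0.06},{"xyz": [0,0,-0.012],"delta_rot": [0,0,0.1465],"gripper": 0.06},{"xyz": [0,0,-0.012],"delta_rot": [0,0,0.1465],"gripper": 0.06},{"xyz": [0,0,-0.012],"delta_rot": [0,0,0.1465],"gripper": 0.06},{"xyz": [0,0,-0.012],"delta_rot": [0,0,0.1465],"gripper": 0.06},{"xyz": [0,0,-0.012],"delta_rot": [0,0,0.1465],"gripper": 0.06},{"xyz": [0,0,-0.012],"delta_rot": [0,0,0.1465],"gripper": 0.06},{"xyz": [0,0,-0.012],"delta_rot": [0,0,0.1465],"gripper": 0.06},{"xyz": [0,0,-0.012],"delta_rot": [0,0,0.1465],"gripper": 0.06}]}}

```text
time: 1.15
tool_pos: [0.2019, 0.6439, 0.3512]
tcp_rot: [3.124, -0.32, -0.0]
wrist_force: [0.6, 0.6, 0.3]
width: 0.7
```

Call:
{"api": "arm_command", "payload": {"rows": [{"xyz": [0.0245,0.0389,0],"delta_rot": [0,0,0],"gripper": 0.06},{"xyz": [0.0245,0.0389,0],"delta_rot": [0,0,0],"gripper": 0.06},{"xyz": [0.0245,0.0389,0],"delta_rot": [0,0,0],"gripper": 0.06},{"xyz": [0.0245,0.0389,0],"delta_rot": [0,0,0],"gripper": 0.06},{"xyz": [0.0245,0.0389,0],"delta_rot": [0,0,0],"gripper": 0.06},{"xyz": [0.0245,0.0389,0],"delta_rot": [0,0,0],"gripper": 0.06},{"xyz": [0.0245,0.0389,0],"delta_rot": [0,0,0],"gripper": 0.06},{"xyz": [0.0245,0.0389,0],"delta_rot": [0,0,0],"gripper": 0.06},{"xyz": [0.0245,0.0389,0],"delta_rot": [0,0,0],"gripper": 0.06}]}}

```text
time: 2.05
tool_pos: [0.3493, 0.2556, 0.3511]
tcp_rot: [-3.126, 0.31, -0.0]
wrist_force: [0.9, 0.8, -0.4]
width: 0.705
```

Call:
{"api": "arm_command", "payload": {"rows": [{"xyz": [0.0245,0.0389,0],"delta_rot": [0,0,0],"gripper": 0.06},{"xyz": [0.0245,0.0389,0],"delta_rot": [0,0,0],"gripper": 0.06},{"xyz": [0.0245,0.0389,0],"delta_rot": [0,0,0],"gripper": 0.06},{"xyz": [0.0245,0.0389,0],"delta_rot": [0,0,0],"gripper": 0.06},{"xyz": [0.0245,0.0389,0],"delta_rot": [0,0,0],"gripper": 0.06},{"xyz": [0.0245,0.0389,0],"delta_rot": [0,0,0],"gripper": 0.06},{"xyz": [0.0245,0.0389,0],"delta_rot": [0,0,0],"gripper": 0.06},{"xyz": [0.0245,0.0389,0],"delta_rot": [0,0,0],"gripper": 0.06},{"xyz": [0.0245,0.0389,0],"delta_rot": [0,0,0],"gripper": 0.06},{"xyz": [0,0,0],"delta_rot": [0,0,0],"gripper": 0.06}]}}

```text
time: 3.05
tool_pos: [0.4973, -0.1339, 0.3501]
tcp_rot: [3.124, -0.319, -0.002]
wrist_force: [-0.9, 0.7, 0.4]
width: 0.701
```

```bash
python3 - <<'E'
from h import *
d=shot("wrist","wrist1");s=bot.read_state();print(s["tool_pos"],s["tcp_rot"],s["q"])
print(proj(d,[[.492,-.131,.046],[.66,-.1644,.11]]))
E
```

```text
[ 0.4966267  -0.13141534  0.35027151] [-3.12530667e+00  3.17125167e-01  3.04186113e-03] [-3.07064248e-01 -9.55270585e-02  1.77622885e+00 -1.65630796e-04
  1.46283493e+00 -1.04798282e-01]
[[252.53216372 150.32722266]
 [372.98226332 156.25024795]]
```

View pics/wrist1.png

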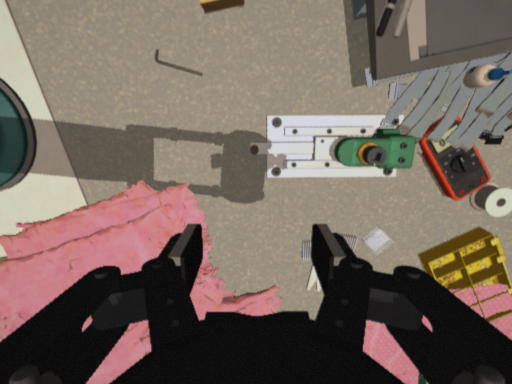

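```bash
python3 - <<'E'
from h import *
d=load("wrist1")
crop(d,"w1_peg",225,120,60,60,10);crop(d,"w1_screw",330,110,100,75,8)
T=np.linalg.inv(d["camera_from_world"]);print(T.round(4))
E
```

```text
[[ 9.793e-01  1.943e-01  5.610e-02  5.124e-01]
 [-2.023e-01  9.413e-01  2.701e-01 -6.610e-02]
 [-3.000e-04 -2.759e-01  9.612e-01  4.944e-01]
 [ 0.000e+00  0.000e+00  0.000e+00  1.000e+00]]
```

View pics/w1_peg.png

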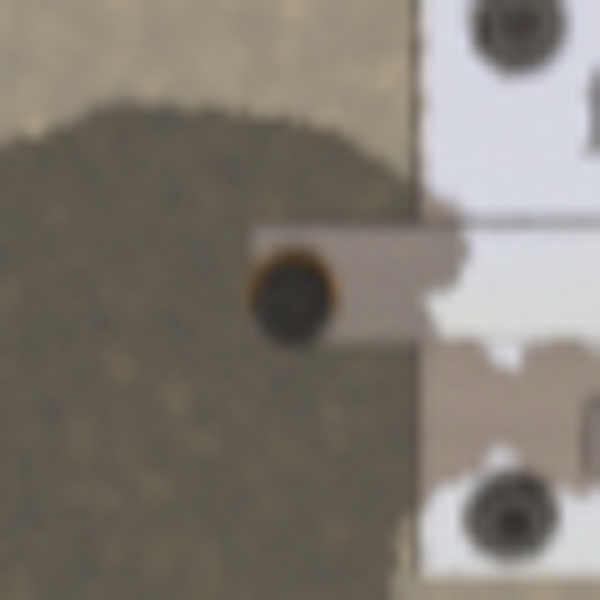

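View pics/w1_screw.png

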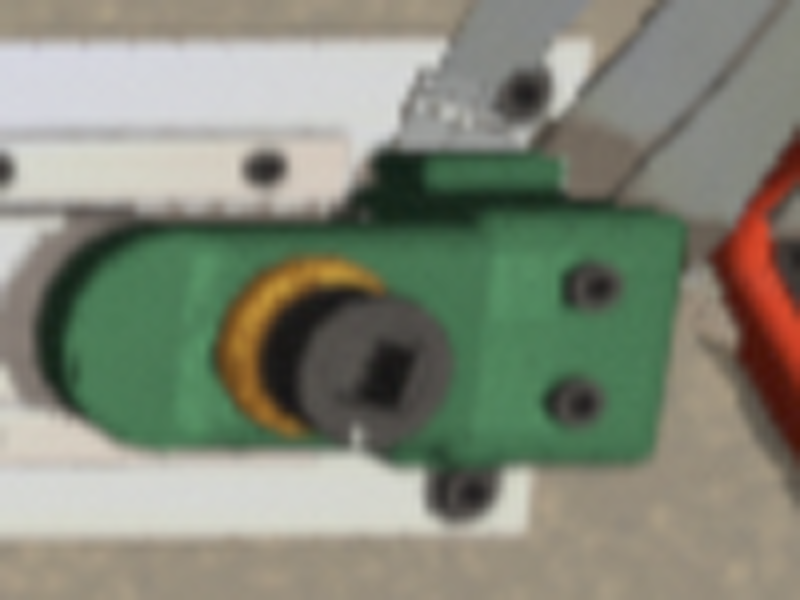

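```bash
python3 - <<'E'
from h import *
d=load("wrist1")
print("peg",ray(d,[253.75,149.35],.046))
sc=np.array([330,110]);f=lambda p,h:ray(d,sc+np.array(p)/8.-.45,h)
h=f([375,370],.1105)[0];m=f([357,435],.1105)[0];so=f([388,372],.0945);print("head",h,"mark",m,m-h,"yaw",np.arctan2(*(m-h)[1::-1]),np.linalg.norm(m-h),"sock floor",so)
pg=np.array([225,120]);g=lambda p,h:ray(d,pg+np.array(p)/10.-.45,h)
b=np.r_[g([[518,22],[510,518]],.012),f([[525,95],[460,492]],.012)];print("bolts",b.round(4).tolist())
for i,j in((0,2),(1,3)): e=b[j]-b[i];print(np.arctan2(e[1],e[0]),np.linalg.norm(e))
P=cloud(d);print(P[149,254],P[156,376])
E
```

```text
peg [[ 0.49428533 -0.1298324   0.046     ]]
head [ 0.66462313 -0.16461156  0.1105    ] mark [ 0.66050471 -0.17566962  0.1105    ] [-0.00411842 -0.01105805  0.        ] yaw -1.9273175359237262 0.011800081039026194 sock floor [[ 0.67327575 -0.16957315  0.0945    ]]
bolts [[0.5406, -0.0961, 0.012], [0.5232, -0.1815, 0.012], [0.7401, -0.1368, 0.012], [0.7201, -0.2216, 0.012]]
-0.20099086830611573 0.20365918108998934
-0.20083891164984308 0.20087946530964737
[ 0.49486904 -0.12912013  0.04765138] [ 0.66972239 -0.16849386  0.09603742]
```

Call:
{"api": "arm_command", "payload": {"rows": [{"xyz": [-0.0035,0.0015,0.04],"delta_rot": [0,0,0],"gripper": 0.06},{"xyz": [0,0,0.045],"delta_rot": [0,0,0],"gripper": 0.06},{"xyz": [0,0,0.045],"delta_rot": [0,0,0],"gripper": 0.06},{"xyz": [0,0,0.045],"delta_rot": [0,0,0],"gripper": 0.06},{"xyz": [0,0,0.045],"delta_rot": [0,0,0],"gripper": 0.06},{"xyz": [0,0,0.045],"delta_rot": [0,0,0],"gripper": 0.06},{"xyz": [0,0,0.03],"delta_rot": [0,0,0],"gripper": 0.05},{"xyz": [0,0,0.02],"delta_rot": [0,0,0],"gripper": 0.04},{"xyz": [0,0,0.009],"delta_rot": [0,0,0],"gripper": 0.03},{"xyz": [0,0,0],"delta_rot": [0,0,0],"gripper": 0.03}], "force": 25}}

```text
time: 4.1
tool_pos: [0.4916, -0.1287, 0.0262]
tcp_rot: [-3.126, 0.309, 0.004]
wrist_force: [-0.5, 0.1, 0.3]
width: 0.35
```

```bash
python3 - <<'E'
from h import *
d=shot("wrist","wrist2")
s=bot.read_state();print(s["tool_pos"],s["wrist_force"],s["width"])
E
```

```text
[ 0.49284232 -0.12928761  0.02753346] [ 0.63488142  0.95813872 -0.38691905] 0.35712033871799825
```

View pics/wrist2.png

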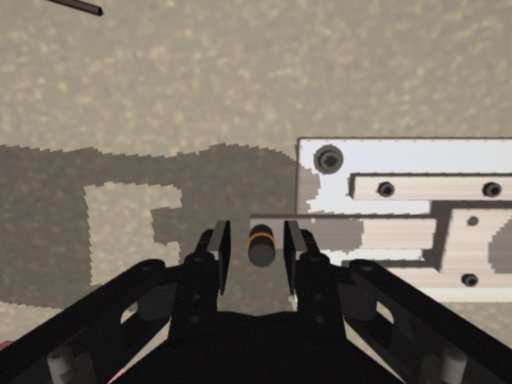

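Call:
{"api": "arm_command", "payload": {"rows": [{"xyz": [0,0,0],"delta_rot": [0,0,0],"gripper": 0.008},{"xyz": [0,0,0],"delta_rot": [0,0,0],"gripper": 0.008},{"xyz": [0,0,0],"delta_rot": [0,0,0],"gripper": 0.008},{"xyz": [0.006,0,0],"delta_rot": [0,0,0],"gripper": 0.008},{"xyz": [0.008,0,0],"delta_rot": [0,0,0],"gripper": 0.008},{"xyz": [0.008,0,0],"delta_rot": [0,0,0],"gripper": 0.008},{"xyz": [0.008,0,0],"delta_rot": [0,0,0],"gripper": 0.008},{"xyz": [0.006,0,0],"delta_rot": [0,0,0],"gripper": 0.008},{"xyz": [0.002,0,0],"delta_rot": [0,0,0],"gripper": 0.008}]}}

```text
time: 5.05
tool_pos: [0.5299, -0.1376, 0.0286]
tcp_rot: [-3.126, 0.311, 0.003]
wrist_force: [-7.4, 0.8, 10.7]
width: 0.152
```

Call:
{"api": "arm_command", "payload": {"rows": [{"xyz": [0,0,-0.001],"delta_rot": [0,0,0],"gripper": 0.008},{"xyz": [0.001,0,0],"delta_rot": [0,0,0],"gripper": 0.008}]}}

```text
time: 5.25
tool_pos: [0.5306, -0.1376, 0.0286]
tcp_rot: [-3.126, 0.311, 0.002]
wrist_force: [-5.7, 0.5, 6.5]
width: 0.147
```

Call:
{"api": "arm_command", "payload": {"rows": [{"xyz": [0.001,0,-0.001],"delta_rot": [0,0,0],"gripper": 0.008},{"xyz": [0.001,0,0],"delta_rot": [0,0,0],"gripper": 0.008}]}}

```text
time: 5.45
tool_pos: [0.5329, -0.138, 0.0291]
tcp_rot: [3.126, -0.311, -0.0]
wrist_force: [-1.4, 0.5, 0.2]
width: 0.148
```

Call:
{"api": "arm_command", "payload": {"rows": [{"xyz": [0.001,0,0],"delta_rot": [0,0,0],"gripper": 0.008},{"xyz": [0.001,0,0],"delta_rot": [0,0,0],"gripper": 0.008}]}}

```text
time: 5.65
tool_pos: [0.5349, -0.1384, 0.0291]
tcp_rot: [-3.126, 0.311, 0.001]
wrist_force: [-2.5, 0.4, 0.6]
width: 0.147
```

Travelled about 43 mm and moving freely; on until it meets the stop plate.

Call:
{"api": "arm_command", "payload": {"rows": [{"xyz": [0.001,0,0],"delta_rot": [0,0,0],"gripper": 0.008},{"xyz": [0.001,0,0],"delta_rot": [0,0,0],"gripper": 0.008}]}}

```text
time: 5.85
tool_pos: [0.5362, -0.1386, 0.029]
tcp_rot: [-3.126, 0.31, 0.003]
wrist_force: [-5.2, 0.9, 2.0]
width: 0.146
```

Call:
{"api": "arm_command", "payload": {"rows": [{"xyz": [0.001,0,0],"delta_rot": [0,0,0],"gripper": 0.008},{"xyz": [0.001,0,0],"delta_rot": [0,0,0],"gripper": 0.008}]}}

```text
time: 6.05
tool_pos: [0.5362, -0.1386, 0.0286]
tcp_rot: [-3.125, 0.31, 0.01]
wrist_force: [-10.1, 1.5, 7.2]
width: 0.149
```

Call:
{"api": "arm_command", "payload": {"rows": [{"xyz": [0,0,0],"delta_rot": [0,0,0],"gripper": 0.04},{"xyz": [0,0,0],"delta_rot": [0,0,0],"gripper": 0.05},{"xyz": [0,0,0],"delta_rot": [0,0,0],"gripper": 0.05},{"xyz": [0,0,-0.02],"delta_rot": [0,0,0],"gripper": 0.05},{"xyz": [0,0,-0.04],"delta_rot": [0,0,0],"gripper": 0.05},{"xyz": [0,0,-0.045],"delta_rot": [0,0,0],"gripper": 0.06},{"xyz": [0,0,-0.045],"delta_rot": [0,0,0],"gripper": 0.06},{"xyz": [0,0,-0.045],"delta_rot": [0,0,0],"gripper": 0.06},{"xyz": [0,0,0],"delta_rot": [0,0,0],"gripper": 0.06},{"xyz": [0,0,0],"delta_rot": [0,0,0],"gripper": 0.06}]}}

```text
time: 7.05
tool_pos: [0.5406, -0.1397, 0.2267]
tcp_rot: [3.125, -0.31, 0.009]
wrist_force: [-1.2, 1.5, -0.5]
width: 0.702
```

```bash
python3 - <<'E'
from h import *
d=shot("wrist","wrist3")
s=bot.read_state();print(s["tool_pos"],s["tcp_rot"],s["wrist_force"],s["width"])
T=np.linalg.inv(d["camera_from_world"]);print(T[:3,3])
crop(d,"w3",240,60,200,150,4)
print(proj(d,[[.6636,-.1644,.1105],[.536,-.1386,.046]]))
E
```

```text
[ 0.53921732 -0.13927117  0.22456372] [ 3.12597527e+00 -3.10462798e-01  2.02008538e-03] [ 0.87892646  0.84385312 -0.71193421] 0.7029089180002156
[ 0.55437662 -0.07186832  0.3710573 ]
[[382.16319644 180.82406974]
 [250.98514945 167.2026511 ]]
```

View pics/w3.png

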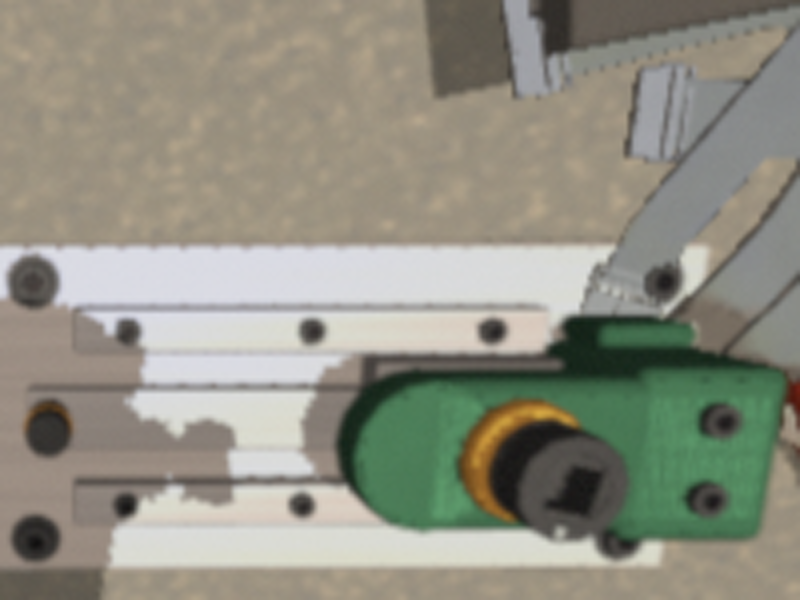

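Call:
{"api": "arm_command", "payload": {"rows": [{"xyz": [-0.015,-0.039,0],"delta_rot": [0,0,0],"gripper": 0.06},{"xyz": [-0.015,-0.039,0],"delta_rot": [0,0,0],"gripper": 0.06},{"xyz": [-0.015,-0.039,0],"delta_rot": [0,0,0],"gripper": 0.06},{"xyz": [-0.015,-0.039,0],"delta_rot": [0,0,0],"gripper": 0.06},{"xyz": [-0.015,-0.039,0],"delta_rot": [0,0,0],"gripper": 0.06},{"xyz": [-0.015,-0.039,0],"delta_rot": [0,0,0],"gripper": 0.06},{"xyz": [-0.015,-0.039,0],"delta_rot": [0,0,0],"gripper": 0.06},{"xyz": [0,0,0],"delta_rot": [0,0,-0.1438],"gripper": 0.06},{"xyz": [0,0,0],"delta_rot": [0,0,-0.1438],"gripper": 0.06},{"xyz": [0,0,0],"delta_rot": [0,0,-0.1438],"gripper": 0.06},{"xyz": [0,0,0],"delta_rot": [0,0,-0.1438],"gripper": 0.06},{"xyz": [0,0,0],"delta_rot": [0,0,-0.1438],"gripper": 0.06}]}}

```text
time: 8.3
tool_pos: [0.4883, 0.1489, 0.2215]
tcp_rot: [-3.033, -0.819, 0.007]
wrist_force: [0.3, -0.6, -0.1]
width: 0.701
```

Call:
{"api": "arm_command", "payload": {"rows": [{"xyz": [0,0,0],"delta_rot": [0,0,-0.1438],"gripper": 0.06},{"xyz": [0,0,0],"delta_rot": [0,0,-0.1438],"gripper": 0.06},{"xyz": [0,0,0],"delta_rot": [0,0,-0.1438],"gripper": 0.06},{"xyz": [0,0,0],"delta_rot": [0,0,-0.1438],"gripper": 0.06},{"xyz": [0,0,0],"delta_rot": [0,0,-0.1438],"gripper": 0.06},{"xyz": [0,0,0],"delta_rot": [0,0,-0.1438],"gripper": 0.06},{"xyz": [0,0,0],"delta_rot": [0,0,-0.1438],"gripper": 0.06},{"xyz": [0,0,0],"delta_rot": [0,0,-0.1438],"gripper": 0.06},{"xyz": [0,0,0],"delta_rot": [0,0,-0.1438],"gripper": 0.06},{"xyz": [0,0,0],"delta_rot": [0,0,-0.1438],"gripper": 0.06},{"xyz": [0,0,0],"delta_rot": [0,0,0],"gripper": 0.06}]}}

```text
time: 9.4
tool_pos: [0.4884, 0.1488, 0.2218]
tcp_rot: [-1.749, -2.606, 0.005]
wrist_force: [0.2, -0.0, -0.3]
width: 0.702
```

```bash
python3 - <<'E'
from h import *
d=shot("wrist","wrist4")
s=bot.read_state();print(s["tool_pos"],s["tcp_rot"],2*np.arctan2(s["tcp_rot"][1],s["tcp_rot"][0]),s["q"])
im=d["pixels"];hsv=cv2.cvtColor(im,cv2.COLOR_RGB2HSV)
m=(((hsv[...,0]<8)|(hsv[...,0]>172))&(hsv[...,1]>170)&(hsv[...,2]>80)).astype(np.uint8)
n,l,stt,c=cv2.connectedComponentsWithStats(m)
for i in range(1,n):
    if stt[i,4]>150: print(stt[i],c[i],ray(d,c[i],.094))
    if stt[i,4]>150:
        v,u=np.nonzero(l==i);q=ray(d,np.c_[u,v],.094);print(q.min(0),q.max(0));q=q-q.mean(0);V=np.linalg.svd(q[:,:2],full_matrices=False)[2];print("dir",np.arctan2(V[0,1],V[0,0]))
E
```

```text
[0.4885792  0.14884853 0.2221519 ] [-1.75382855 -2.60354064  0.00417006] -4.327211325784699 [ 2.46928681e-01 -4.04528313e-02  1.95761514e+00  3.56828897e-05
  1.22802919e+00 -1.70905735e+00]
[249 158  14  54 697] [255.43472023 183.28837877] [[0.49405953 0.14882882 0.094     ]]
[0.4672369  0.13293667 0.094     ] [0.52333593 0.16532484 0.094     ]
dir 0.38536404314128264
```

View pics/wrist4.png

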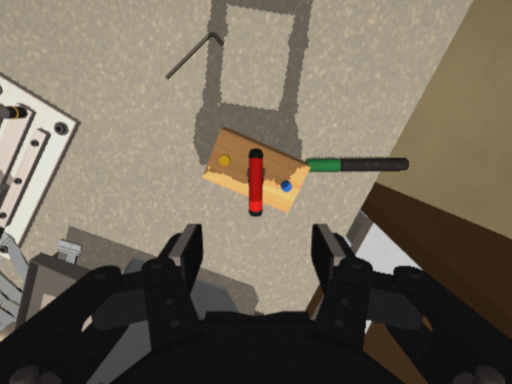

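Call:
{"api": "arm_command", "payload": {"rows": [{"xyz": [-0.0013,0.0032,0.03],"delta_rot": [0,0,0],"gripper": 0.06},{"xyz": [0,0,0.04],"delta_rot": [0,0,0],"gripper": 0.06},{"xyz": [0,0,0.04],"delta_rot": [0,0,0],"gripper": 0.05},{"xyz": [0,0,0.025],"delta_rot": [0,0,0],"gripper": 0.04},{"xyz": [0,0,0.0145],"delta_rot": [0,0,0],"gripper": 0.03},{"xyz": [0,0,0],"delta_rot": [0,0,0],"gripper": 0.03}], "force": 60}}

```text
time: 10.05
tool_pos: [0.4907, 0.1485, 0.0719]
tcp_rot: [-1.751, -2.603, 0.007]
wrist_force: [-0.3, -0.2, -0.4]
width: 0.35
```

```bash
python3 - <<'E'
from h import *
d=shot("wrist","wrist5")
s=bot.read_state();print(s["tool_pos"],s["tcp_rot"],s["width"])
E
```

```text
[0.49237895 0.14892564 0.07387637] [-1.75216268 -2.60568701  0.00276521] 0.3485486239307806
```

View pics/wrist5.png

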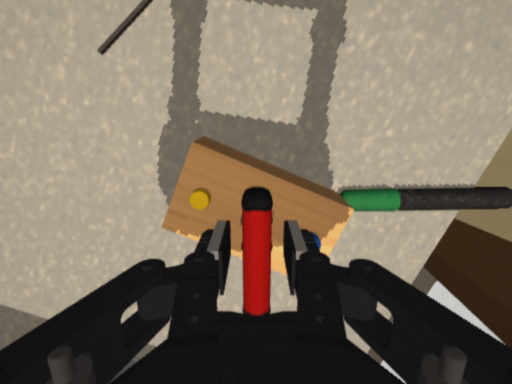

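Call:
{"api": "arm_command", "payload": {"rows": [{"xyz": [0,0,0],"delta_rot": [0,0,0],"gripper": 0.005},{"xyz": [0,0,0],"delta_rot": [0,0,0],"gripper": 0.005},{"xyz": [0,0,0],"delta_rot": [0,0,0],"gripper": 0.005},{"xyz": [0,0,-0.008],"delta_rot": [0,0,0],"gripper": 0.005},{"xyz": [0,0,-0.02],"delta_rot": [0,0,0],"gripper": 0.005},{"xyz": [0,0,-0.035],"delta_rot": [0,0,0],"gripper": 0.005},{"xyz": [0,0,-0.035],"delta_rot": [0,0,0],"gripper": 0.005},{"xyz": [0,0,-0.035],"delta_rot": [0,0,0],"gripper": 0.005},{"xyz": [0,0,0],"delta_rot": [0,0,0],"gripper": 0.005}]}}

```text
time: 11.0
tool_pos: [0.497, 0.1501, 0.215]
tcp_rot: [1.747, 2.601, 0.014]
wrist_force: [0.4, 0.2, -1.1]
width: 0.152
```

```bash
python3 - <<'E'
from h import *
d=shot("wrist","wrist6");t=shot("scene","scene6");crop(t,"sc6",100,60,160,120,5)
s=bot.read_state();print(s["tool_pos"],s["tcp_rot"],s["width"],s["wrist_force"])
E
```

```text
[0.49379567 0.14931619 0.20947169] [1.75019235 2.60641491 0.00371276] 0.14904415959960918 [ 0.17880505 -0.23795998 -1.21470535]
```

View pics/wrist6.png

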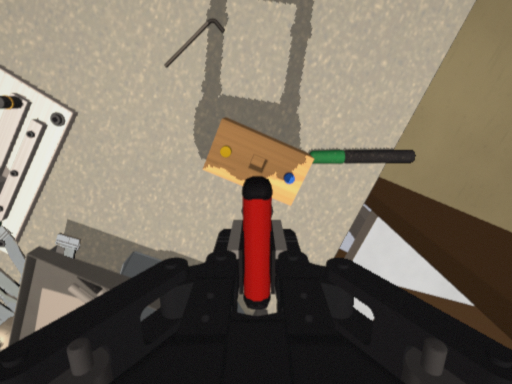

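View pics/sc6.png

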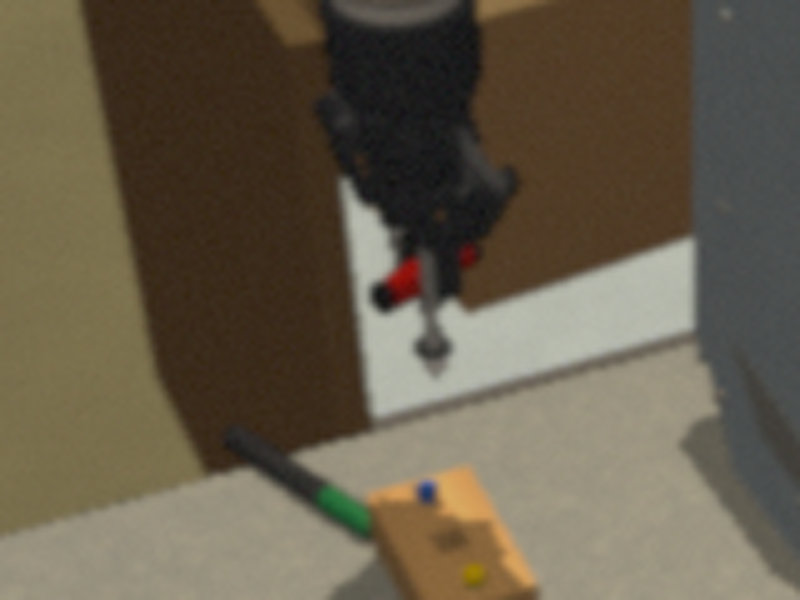

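```bash
python3 - <<'E'
from h import *
from scipy.spatial.transform import Rotation as R
d=load("wrist6");K=d["intrinsics"]
# camera pose in tool frame: use tool rot from camera itself at known ideal; tool pos approx commanded
s=bot.read_state()
T=np.linalg.inv(d["camera_from_world"]);Rt=R.from_rotvec(s["tcp_rot"])
cam=Rt.inv().apply(T[:3,3]-s["tool_pos"]);print("cam",cam)
for px,hs in(([257,178],(-.010,-.019,-.028)),([257,307],(-.019,-.028))):
    D=Rt.inv().apply(T[:3,:3]@np.array([(px[0]-K[0,2])/K[0,0],-(px[1]-K[1,2])/K[1,1],-1]))
    for h in hs: print(px,h,(cam+D*(h-cam[2])/D[2]).round(4))
im=d["pixels"];hsv=cv2.cvtColor(im,cv2.COLOR_RGB2HSV)
m=(((hsv[...,0]<8)|(hsv[...,0]>172))&(hsv[...,1]>170)&(hsv[...,2]>60))
v,u=np.nonzero(m);print(v.min(),v.max(),u.min(),u.max())
for r in (v.min(),v.max()):
    D=Rt.inv().apply(T[:3,:3]@np.array([0,-(r-K[1,2])/K[1,1],-1]))
    print(r,(cam+D*(-.028-cam[2])/D[2]).round(4))
E
```

```text
cam [-0.00107519 -0.0667109  -0.14922236]
[257, 178] -0.01 [-0.0012 -0.0301 -0.01  ]
[257, 178] -0.019 [-0.0012 -0.0325 -0.019 ]
[257, 178] -0.028 [-0.0011 -0.0349 -0.028 ]
[257, 307] -0.019 [-0.0012  0.0434 -0.019 ]
[257, 307] -0.028 [-0.0011  0.0357 -0.028 ]
198 301 243 271
198 [-0.0013 -0.0252 -0.028 ]
301 [-0.0013  0.032  -0.028 ]
```

Call:
{"api": "arm_command", "payload": {"rows": [{"xyz": [0,0,0],"delta_rot": [0,0,0.14],"gripper": 0.005},{"xyz": [0,0,0],"delta_rot": [0,0,0.14],"gripper": 0.005},{"xyz": [0,0,0],"delta_rot": [0,0,0.14],"gripper": 0.005},{"xyz": [0,0,0],"delta_rot": [0,0,0.14],"gripper": 0.005},{"xyz": [0,0,0],"delta_rot": [0,0,0.14],"gripper": 0.005},{"xyz": [0,0,0],"delta_rot": [0,0,0.14],"gripper": 0.005}]}}

```text
time: 11.7
tool_pos: [0.4915, 0.1487, 0.2054]
tcp_rot: [-2.666, -1.659, 0.007]
wrist_force: [0.9, 0.6, -0.5]
width: 0.151
```

Call:
{"api": "arm_command", "payload": {"rows": [{"xyz": [-0.0337,0.0205,0],"delta_rot": [0,0,0],"gripper": 0.005},{"xyz": [-0.0337,0.0205,0],"delta_rot": [0,0,0],"gripper": 0.005},{"xyz": [-0.0337,0.0205,0],"delta_rot": [0,0,0],"gripper": 0.005},{"xyz": [-0.0337,0.0205,0],"delta_rot": [0,0,0],"gripper": 0.005},{"xyz": [-0.0337,0.0205,0],"delta_rot": [0,0,0],"gripper": 0.005},{"xyz": [-0.0337,0.0205,0],"delta_rot": [0,0,0],"gripper": 0.005},{"xyz": [-0.0337,0.0205,0],"delta_rot": [0,0,0],"gripper": 0.005},{"xyz": [-0.0337,0.0205,0],"delta_rot": [0,0,0],"gripper": 0.005},{"xyz": [0,0,0],"delta_rot": [0,0,0],"gripper": 0.005}]}}

```text
time: 12.6
tool_pos: [0.5218, -0.1689, 0.2056]
tcp_rot: [-2.665, -1.661, 0.005]
wrist_force: [-0.3, 0.9, -0.7]
width: 0.148
```

```bash
python3 - <<'E'
from h import *
d=shot("wrist","wrist7")
s=bot.read_state();print(s["tool_pos"],2*np.arctan2(s["tcp_rot"][1],s["tcp_rot"][0]))
print(proj(d,[[.664,-.1645,.1105],[.664,-.1645,.2]]))
E
```

```text
[ 0.52154727 -0.16669832  0.20554785] -5.16805151377262
[[321.46878926 303.51005608]
 [349.51606205 388.70185973]]
```

View pics/wrist7.png

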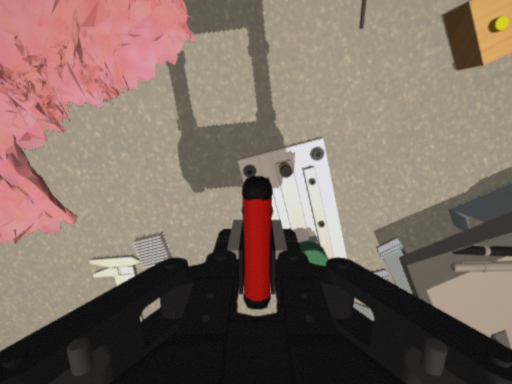

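Call:
{"api": "arm_command", "payload": {"rows": [{"xyz": [0.0128,0.0257,0],"delta_rot": [0,0,0],"gripper": 0.005},{"xyz": [0.0128,0.0257,0],"delta_rot": [0,0,0],"gripper": 0.005},{"xyz": [0.0128,0.0257,0],"delta_rot": [0,0,0],"gripper": 0.005},{"xyz": [0.0128,0.0257,0],"delta_rot": [0,0,0],"gripper": 0.005},{"xyz": [0.0128,0.0257,0.015],"delta_rot": [0,0,0],"gripper": 0.005},{"xyz": [0,0,0.015],"delta_rot": [0,0,0],"gripper": 0.005},{"xyz": [0,0,0.005],"delta_rot": [0,0,0],"gripper": 0.005},{"xyz": [0,0,0],"delta_rot": [0,0,0],"gripper": 0.005}]}}

```text
time: 13.45
tool_pos: [0.6639, -0.1622, 0.1698]
tcp_rot: [-2.658, -1.666, 0.007]
wrist_force: [-0.1, -0.5, -0.9]
width: 0.144
```

```bash
python3 - <<'E'
from h import *
d=shot("wrist","wrist8");t=shot("scene","scene8");p=shot("top","top8")
crop(t,"sc8",255,165,80,60,10);crop(p,"tp8",240,100,120,100,6)
s=bot.read_state();print(s["tool_pos"],s["tcp_rot"],2*np.arctan2(s["tcp_rot"][1],s["tcp_rot"][0]),s["q"])
print(proj(t,[[.664,-.1645,.1105],[.664,-.1645,.1225],[.674,-.1645,.1105],[.664,-.1545,.1105]]))
E
```

```text
[ 0.66594553 -0.1634222   0.17346099] [2.66242522e+00 1.66718911e+00 3.72243533e-04] 1.1189119074482359 [-2.76968356e-01  3.21736636e-01  1.63869573e+00  8.37685109e-06
  1.18081520e+00 -1.39588345e+00]
[[298.323251   203.4920126 ]
 [298.7569458  200.11232843]
 [301.808656   202.25976114]
 [296.30564897 200.86904066]]
```

View pics/sc8.png

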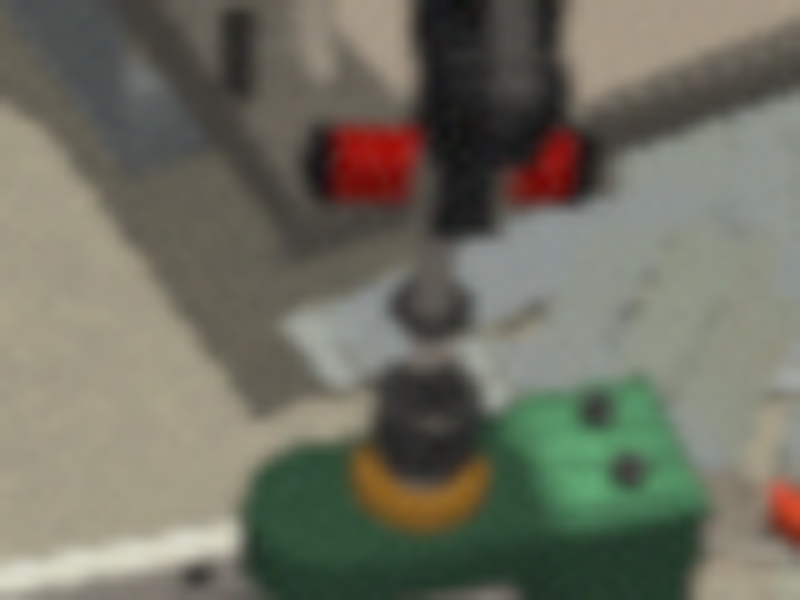

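View pics/tp8.png

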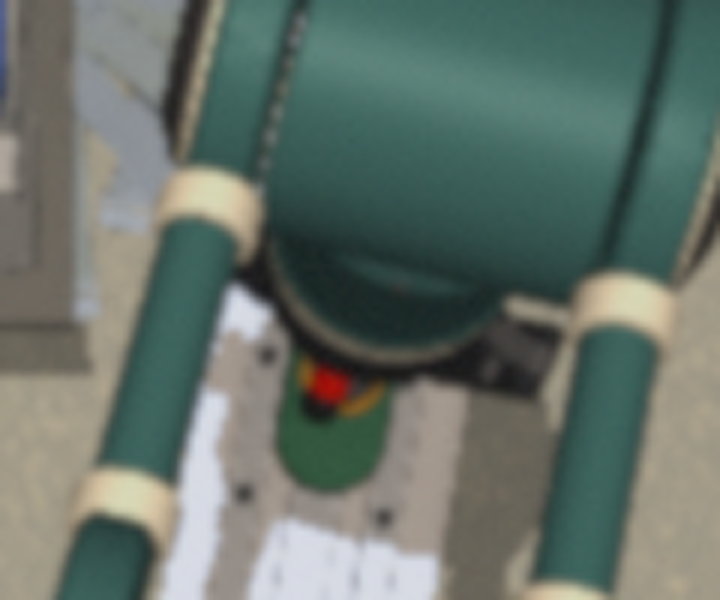

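View pics/wrist8.png

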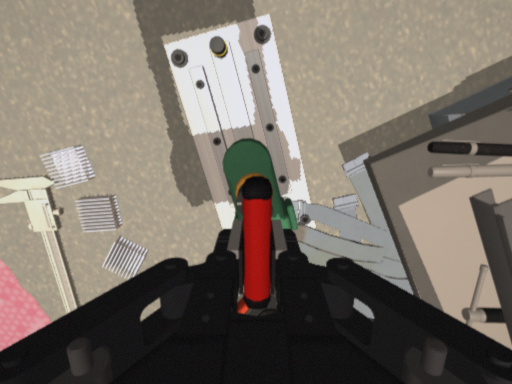

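Call:
{"api": "arm_command", "payload": {"rows": [{"xyz": [0,0.0026,0],"delta_rot": [0,0,0],"gripper": 0.005},{"xyz": [0,0,0.004],"delta_rot": [0,0,0],"gripper": 0.005},{"xyz": [0,0,0.004],"delta_rot": [0,0,0],"gripper": 0.005},{"xyz": [0,0,0.004],"delta_rot": [0,0,0],"gripper": 0.005},{"xyz": [0,0,0.002],"delta_rot": [0,0,0],"gripper": 0.005},{"xyz": [0,0,0.002],"delta_rot": [0,0,0],"gripper": 0.005}]}}

```text
time: 14.2
tool_pos: [0.6681, -0.1652, 0.1578]
tcp_rot: [-2.662, -1.667, 0.003]
wrist_force: [-5.8, -0.2, 11.0]
width: 0.149
```

Call:
{"api": "arm_command", "payload": {"rows": [{"xyz": [0,0,0.002],"delta_rot": [0,0,0],"gripper": 0.005},{"xyz": [0,0,0.002],"delta_rot": [0,0,0],"gripper": 0.005}]}}

```text
time: 14.4
tool_pos: [0.6671, -0.1653, 0.1531]
tcp_rot: [-2.661, -1.667, 0.006]
wrist_force: [-5.0, -1.7, 1.7]
width: 0.15
```

Call:
{"api": "arm_command", "payload": {"rows": [{"xyz": [-0.0004,-0.0008,0.002],"delta_rot": [0,0,0],"gripper": 0.005},{"xyz": [0,0,0.002],"delta_rot": [0,0,0],"gripper": 0.005},{"xyz": [0,0,0.002],"delta_rot": [0,0,0],"gripper": 0.005}]}}

```text
time: 14.7
tool_pos: [0.6669, -0.1653, 0.1468]
tcp_rot: [-2.662, -1.667, 0.004]
wrist_force: [-7.2, -2.2, 13.7]
width: 0.15
```

Call:
{"api": "arm_command", "payload": {"rows": [{"xyz": [0,0,0.002],"delta_rot": [0,0,0],"gripper": 0.005},{"xyz": [0,0,0.002],"delta_rot": [0,0,0],"gripper": 0.005}]}}

```text
time: 14.9
tool_pos: [0.6674, -0.1655, 0.1466]
tcp_rot: [2.662, 1.667, -0.002]
wrist_force: [-13.2, -0.6, 23.9]
width: 0.148
```

```bash
python3 - <<'E'
from h import *
t=shot("scene","scene9")
crop(t,"sc9",255,165,80,60,10)
s=bot.read_state();print(s["tool_pos"],s["tcp_rot"],s["wrist_force"],s["torque"])
E
```

```text
[ 0.66732001 -0.16543996  0.14670311] [ 2.66196379e+00  1.66745288e+00 -2.47961540e-03] [-11.3794738   -0.67887357  16.7317439 ] [-0.13378423  2.33976381  0.04400776]
```

View pics/sc9.png

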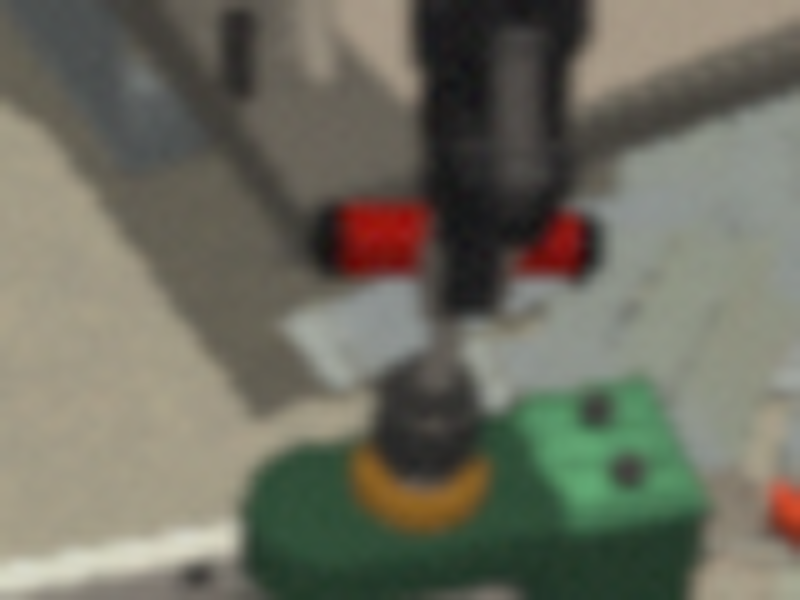

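Call:
{"api": "arm_command", "payload": {"rows": [{"xyz": [-0.0004,-0.0009,0],"delta_rot": [0,0,0],"gripper": 0.005},{"xyz": [-0.0004,-0.0009,0],"delta_rot": [0,0,0],"gripper": 0.005}]}}

```text
time: 15.15
tool_pos: [0.6667, -0.1654, 0.1468]
tcp_rot: [2.66, 1.666, 0.002]
wrist_force: [-6.5, -0.8, 14.0]
width: 0.151
```

Call:
{"api": "arm_command", "payload": {"rows": [{"xyz": [-0.0004,-0.0009,0],"delta_rot": [0,0,0],"gripper": 0.005}]}}

```text
time: 15.25
tool_pos: [0.6665, -0.1654, 0.1468]
tcp_rot: [2.659, 1.665, 0.004]
wrist_force: [-3.5, -1.6, 12.9]
width: 0.153
```

Call:
{"api": "arm_command", "payload": {"rows": [{"xyz": [-0.00045,0,0.0001],"delta_rot": [0,0,0.14],"gripper": 0.005},{"xyz": [-0.00045,0,0.0001],"delta_rot": [0,0,0.14],"gripper": 0.005},{"xyz": [-0.00045,0,0.0001],"delta_rot": [0,0,0.14],"gripper": 0.005},{"xyz": [-0.00045,0,0.0001],"delta_rot": [0,0,0.14],"gripper": 0.005},{"xyz": [-0.00045,0,0.0001],"delta_rot": [0,0,0.14],"gripper": 0.005}]}}

```text
time: 15.75
tool_pos: [0.6655, -0.167, 0.1462]
tcp_rot: [3.072, 0.644, 0.007]
wrist_force: [-4.4, -0.1, 12.3]
width: 0.148
```

```bash
python3 - <<'E'
from h import *
t=shot("scene","scene10")
crop(t,"sc10",255,165,80,60,10)
s=bot.read_state();print(s["tool_pos"],s["tcp_rot"],s["wrist_force"],s["torque"],s["q"][5])
E
```

```text
[ 0.66543412 -0.1670583   0.14618368] [3.07394734 0.63495458 0.00708889] [-3.88913698 -1.41173479 12.5554281 ] [-0.21604863  0.93238245 -0.02614306] -0.6893491854090178
```

View pics/sc10.png

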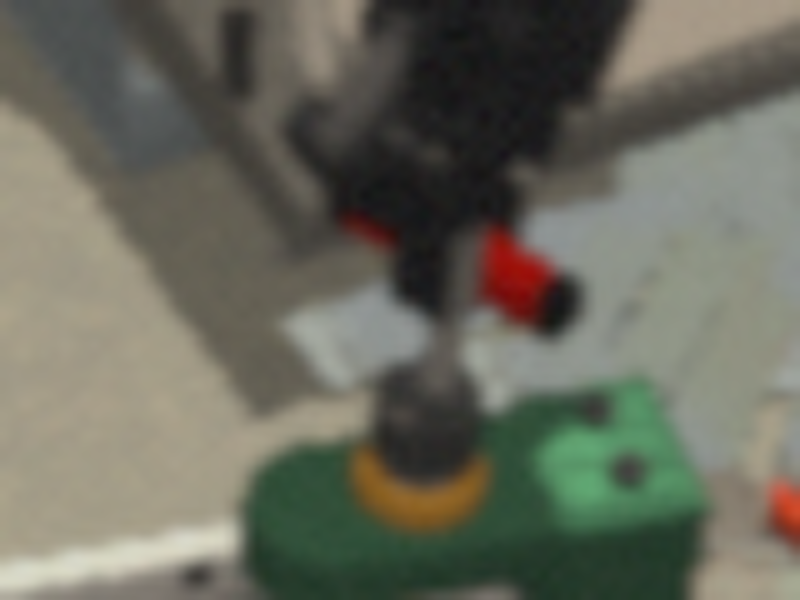

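Call:
{"api": "arm_command", "payload": {"rows": [{"xyz": [-0.00045,0,0.0001],"delta_rot": [0,0,0.15],"gripper": 0.005},{"xyz": [-0.00045,0,0.0001],"delta_rot": [0,0,0.15],"gripper": 0.005},{"xyz": [-0.00045,0,0.0001],"delta_rot": [0,0,0.15],"gripper": 0.005},{"xyz": [-0.00045,0,0.0001],"delta_rot": [0,0,0.15],"gripper": 0.005},{"xyz": [-0.00045,0,0.0001],"delta_rot": [0,0,0.15],"gripper": 0.005},{"xyz": [-0.00045,0,0.0001],"delta_rot": [0,0,0.15],"gripper": 0.005},{"xyz": [-0.00045,0,0.0001],"delta_rot": [0,0,0.15],"gripper": 0.005},{"xyz": [-0.00045,0,0.0001],"delta_rot": [0,0,0.15],"gripper": 0.005},{"xyz": [-0.00045,0,0.0001],"delta_rot": [0,0,0.15],"gripper": 0.005},{"xyz": [-0.00045,0,0.0001],"delta_rot": [0,0,0.15],"gripper": 0.005}]}}

```text
time: 16.8
tool_pos: [0.6618, -0.1666, 0.145]
tcp_rot: [-2.689, 1.624, -0.01]
wrist_force: [-3.6, -3.2, 11.0]
width: 0.15
```

```bash
python3 - <<'E'
from h import *
t=shot("scene","scene11");w=shot("wrist","wrist11")
crop(t,"sc11",255,165,80,60,10)
s=bot.read_state();print(s["tool_pos"],s["tcp_rot"],s["wrist_force"],s["torque"],s["q"])
E
```

```text
[ 0.66181195 -0.16650219  0.14500337] [-2.69058591  1.62056933 -0.00985013] [-2.81853593 -2.35020481 11.02112918] [-0.4829345   0.74800092 -0.02667437] [-2.82458760e-01  3.34864315e-01  1.67638328e+00 -1.10156316e-03
  1.12411960e+00  8.02247969e-01]
```

View pics/sc11.png

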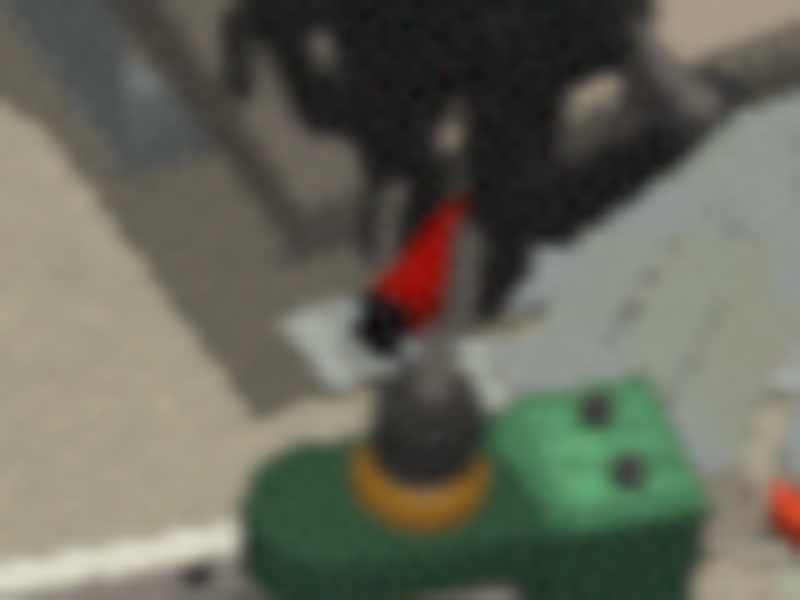

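View pics/wrist11.png

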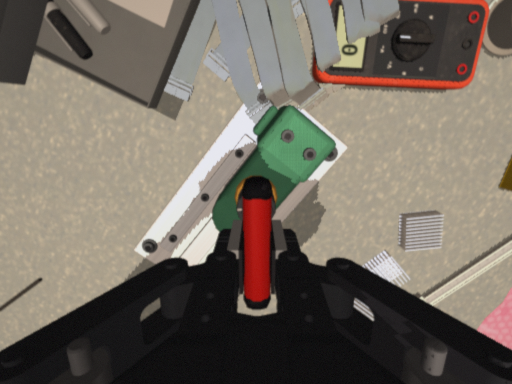

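Call:
{"api": "arm_command", "payload": {"rows": [{"xyz": [-0.00045,0,0.0001],"delta_rot": [0,0,0.15],"gripper": 0.005},{"xyz": [-0.00045,0,0.0001],"delta_rot": [0,0,0.15],"gripper": 0.005},{"xyz": [-0.00045,0,0.0001],"delta_rot": [0,0,0.15],"gripper": 0.005},{"xyz": [-0.00045,0,0.0001],"delta_rot": [0,0,0.15],"gripper": 0.005},{"xyz": [-0.00045,0,0.0001],"delta_rot": [0,0,0.15],"gripper": 0.005},{"xyz": [-0.00045,0,0.0001],"delta_rot": [0,0,0.15],"gripper": 0.005},{"xyz": [-0.00045,0,0.0001],"delta_rot": [0,0,0.15],"gripper": 0.005},{"xyz": [-0.00045,0,0.0001],"delta_rot": [0,0,0.15],"gripper": 0.005},{"xyz": [-0.00045,0,0.0001],"delta_rot": [0,0,0.15],"gripper": 0.005},{"xyz": [-0.00045,0,0.0001],"delta_rot": [0,0,0.14],"gripper": 0.005}]}}

```text
time: 17.9
tool_pos: [0.662, -0.163, 0.1439]
tcp_rot: [-0.875, 3.014, -0.007]
wrist_force: [-4.4, -3.0, 11.4]
width: 0.149
```

```bash
python3 - <<'E'
from h import *
t=shot("scene","scene12")
crop(t,"sc12",255,165,80,60,10)
s=bot.read_state();print(s["tool_pos"],s["tcp_rot"],s["wrist_force"],s["torque"],s["q"])
E
```

```text
[ 0.66199812 -0.16293843  0.14383484] [-0.86588576  3.01652062 -0.0068856 ] [-4.24665609 -3.23478155 11.324803  ] [-0.62510991  0.94008374 -0.00940933] [-2.76839648e-01  3.35373399e-01  1.67798855e+00 -2.23024903e-03
  1.12315551e+00  2.30664896e+00]
```

View pics/sc12.png

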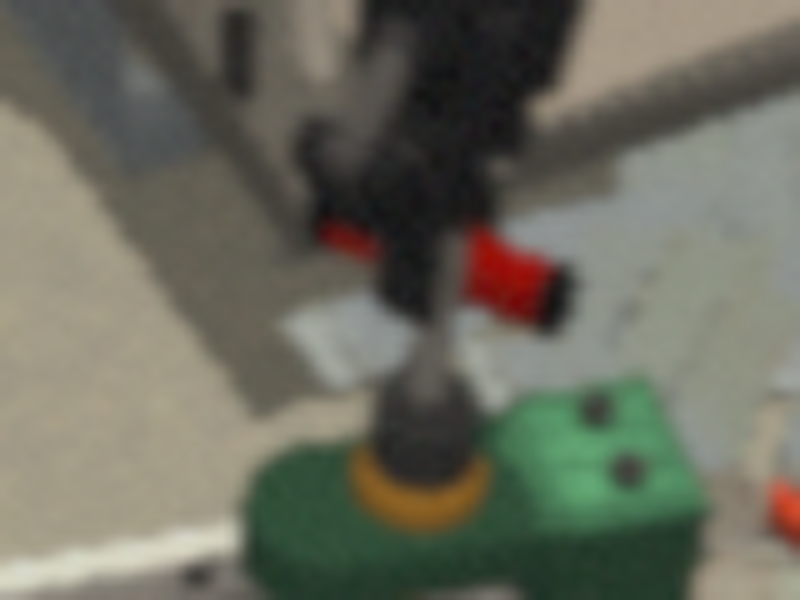

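Call:
{"api": "arm_command", "payload": {"rows": [{"xyz": [0,0,-0.002],"delta_rot": [0,0,0],"gripper": 0.005},{"xyz": [0,0,0],"delta_rot": [0,0,0],"gripper": 0.03},{"xyz": [0,0,0],"delta_rot": [0,0,0],"gripper": 0.045},{"xyz": [0,0,0],"delta_rot": [0,0,0],"gripper": 0.05},{"xyz": [0,0,-0.015],"delta_rot": [0,0,0],"gripper": 0.05},{"xyz": [0,0,-0.03],"delta_rot": [0,0,0],"gripper": 0.05},{"xyz": [0,0,-0.04],"delta_rot": [0,0,0],"gripper": 0.05},{"xyz": [0,0,-0.04],"delta_rot": [0,0,0],"gripper": 0.05}]}}

```text
time: 18.75
tool_pos: [0.66, -0.1608, 0.2689]
tcp_rot: [0.884, -3.014, -0.001]
wrist_force: [0.8, 0.5, 1.2]
width: 0.588
```

```bash
python3 - <<'E'
from h import *
t=shot("scene","scene13");w=shot("wrist","wrist13")
crop(t,"sc13",255,165,80,60,10)
s=bot.read_state();print(s["tool_pos"],s["tcp_rot"],s["wrist_force"],s["q"][5])
E
```

```text
[ 0.66434723 -0.16203657  0.27718468] [-0.88102143  3.00256499 -0.01166265] [ 1.17934486 -0.13585388  1.48441865] 2.29489506986615
```

View pics/sc13.png

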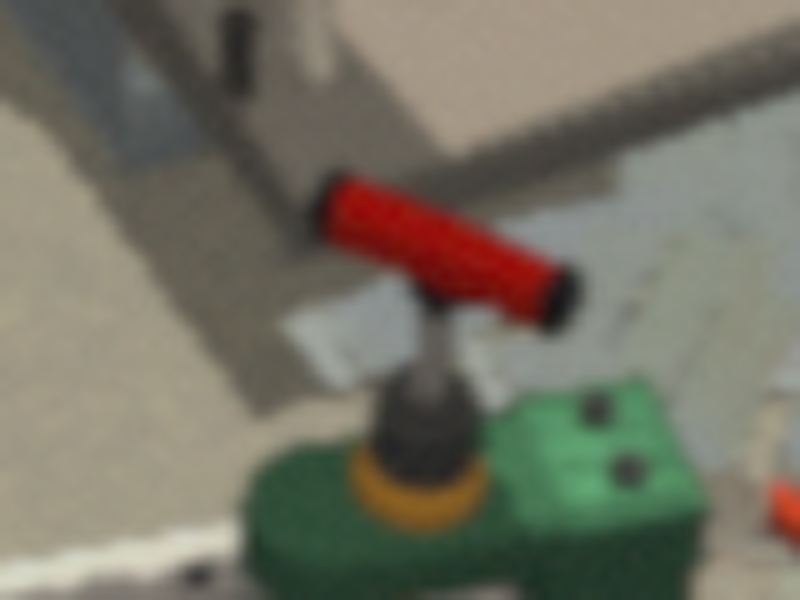

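View pics/wrist13.png

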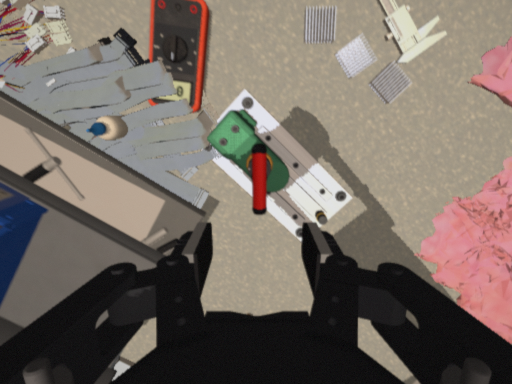

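```bash
python3 - <<'E'
from h import *
d=load("wrist13");crop(d,"w13",205,85,80,60,10)
T=np.linalg.inv(d["camera_from_world"]);print(T[:3,3])
h=np.array([.664,-.1645,.108]);
for th in(4.5,5,5.5,6): print(th,(proj(d,h+.0125*np.array([np.cos(-.2-th),np.sin(-.2-th),0]))-[205,85]+.5)*10)
print((proj(d,h)-[205,85]+.5)*10,(proj(d,h+[0,0,.05])-[205,85]+.5)*10)
E
```

```text
[ 0.70039641 -0.22028892  0.42378984]
4.5 [[493.4410931 940.7615914]]
5 [[457.17194034 903.89538717]]
5.5 [[443.20195206 854.31147676]]
6 [[455.24649737 803.96342832]]
[[549.53706947 853.19244352]] [[550.04103363 956.66263522]]
```

View pics/w13.png

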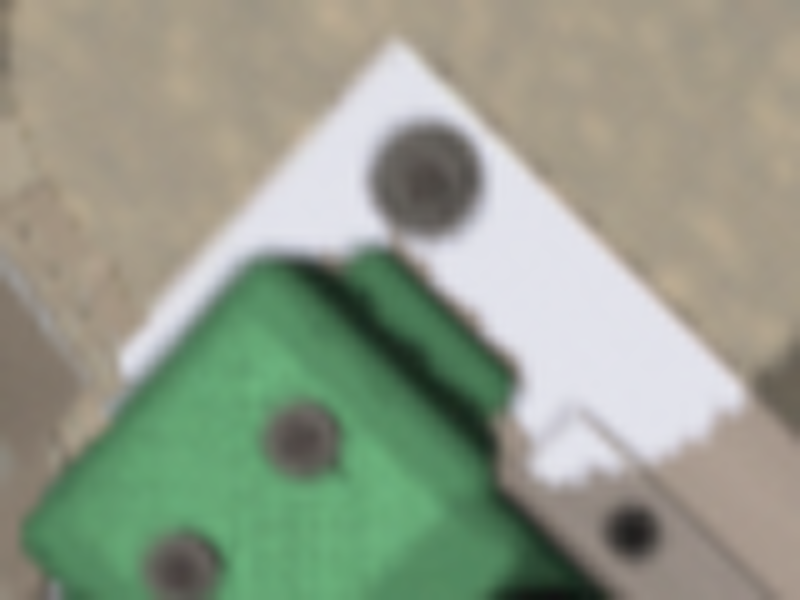

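```bash
python3 - <<'E'
from h import *
d=load("wrist13");crop(d,"w13b",225,130,70,60,11)
h=np.array([.664,-.1645,.108])
for th in(4.5,5,5.5,6): print(th,(proj(d,h+.0125*np.array([np.cos(-.2-th),np.sin(-.2-th),0]))-[225,130]+.5)*11)
E
```

```text
4.5 [[322.78520241 539.83775054]]
5 [[282.88913438 499.28492589]]
5.5 [[267.52214727 444.74262443]]
6 [[280.77114711 389.35977116]]
```

View pics/w13b.png

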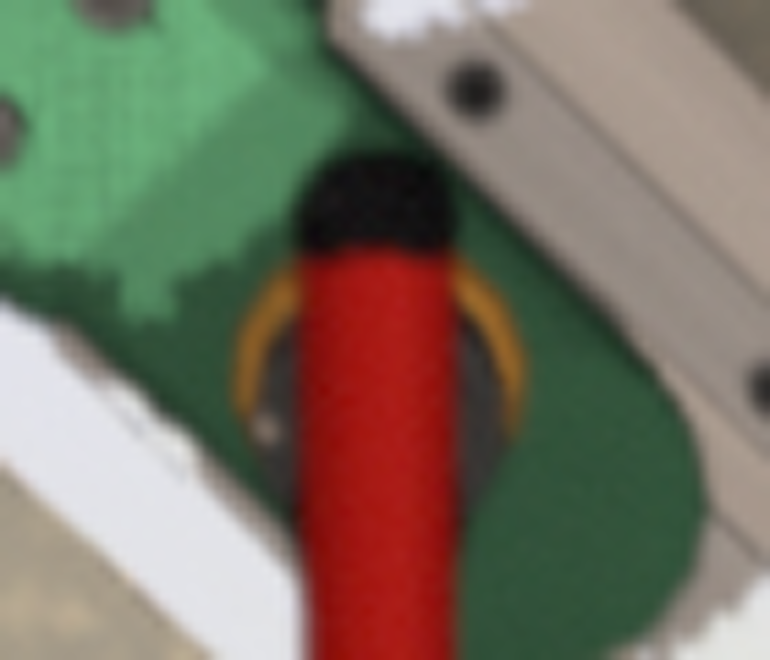

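Call:
{"api": "arm_command", "payload": {"rows": [{"xyz": [0.0237,0.0222,0],"delta_rot": [0,0,0],"gripper": 0.05},{"xyz": [0.0237,0.0222,0],"delta_rot": [0,0,0],"gripper": 0.05},{"xyz": [0.0237,0.0222,0],"delta_rot": [0,0,0],"gripper": 0.05},{"xyz": [0.0237,0.0222,0],"delta_rot": [0,0,0],"gripper": 0.05},{"xyz": [0,0,0],"delta_rot": [0,0,-0.1483],"gripper": 0.05},{"xyz": [0,0,0],"delta_rot": [0,0,-0.1483],"gripper": 0.05},{"xyz": [0,0,0],"delta_rot": [0,0,-0.1483],"gripper": 0.05},{"xyz": [0,0,0],"delta_rot": [0,0,-0.1483],"gripper": 0.05},{"xyz": [0,0,0],"delta_rot": [0,0,-0.1483],"gripper": 0.05},{"xyz": [0,0,0],"delta_rot": [0,0,-0.1483],"gripper": 0.05},{"xyz": [0,0,0],"delta_rot": [0,0,-0.1483],"gripper": 0.05},{"xyz": [0,0,0],"delta_rot": [0,0,-0.1483],"gripper": 0.05}]}}

```text
time: 20.05
tool_pos: [0.5327, -0.1375, 0.2679]
tcp_rot: [-2.424, 1.997, -0.001]
wrist_force: [-0.1, 0.5, 0.2]
width: 0.584
```

Call:
{"api": "arm_command", "payload": {"rows": [{"xyz": [0,0,0],"delta_rot": [0,0,-0.1483],"gripper": 0.05},{"xyz": [0,0,0],"delta_rot": [0,0,-0.1483],"gripper": 0.05},{"xyz": [0,0,0],"delta_rot": [0,0,-0.1483],"gripper": 0.05},{"xyz": [0,0,0],"delta_rot": [0,0,-0.1483],"gripper": 0.05},{"xyz": [0,0,0],"delta_rot": [0,0,-0.1483],"gripper": 0.05},{"xyz": [0,0,0],"delta_rot": [0,0,-0.1483],"gripper": 0.05},{"xyz": [0,0,0],"delta_rot": [0,0,-0.1483],"gripper": 0.05},{"xyz": [0,0,0],"delta_rot": [0,0,-0.1483],"gripper": 0.05},{"xyz": [0,0,0],"delta_rot": [0,0,0],"gripper": 0.05}]}}

```text
time: 20.95
tool_pos: [0.5327, -0.1375, 0.2678]
tcp_rot: [-3.126, 0.31, -0.001]
wrist_force: [0.1, 0.2, 0.1]
width: 0.59
```

```bash
python3 - <<'E'
from h import *
w=shot("wrist","wrist14");crop(w,"w14",230,110,160,110,5)
s=bot.read_state();print(s["tool_pos"],s["tcp_rot"],2*np.arctan2(s["tcp_rot"][1],s["tcp_rot"][0]),s["wrist_force"],s["q"][5])
print((proj(w,[[.5362,-.1386,.046]])-[230,110]+.5)*5)
E
```

```text
[ 0.53268182 -0.13755484  0.26779592] [ 3.12571001e+00 -3.15478958e-01  1.00295459e-03] -0.20117938200520152 [ 0.01244716 -0.15278119 -0.36096817] -0.09691724205442798
[[144.35719462 259.25802519]]
```

View pics/w14.png

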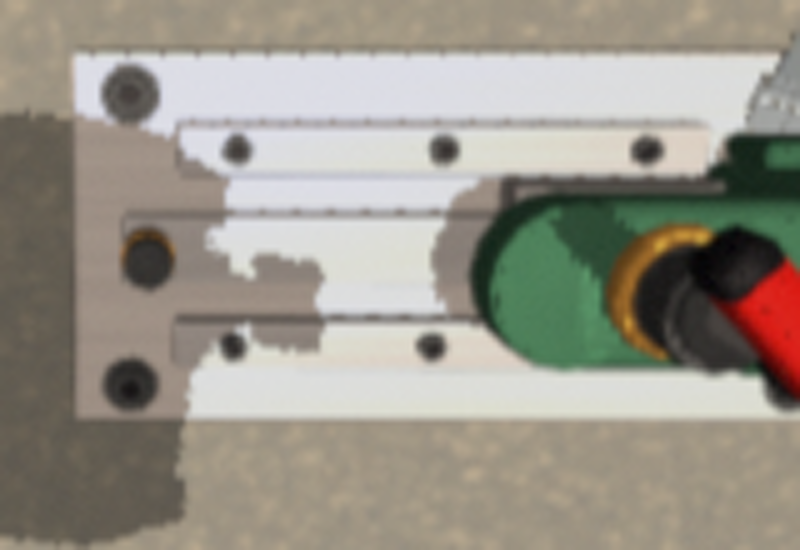

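Call:
{"api": "arm_command", "payload": {"rows": [{"xyz": [0.0046,0,0.04],"delta_rot": [0,0,0],"gripper": 0.05},{"xyz": [0,0,0.045],"delta_rot": [0,0,0],"gripper": 0.05},{"xyz": [0,0,0.045],"delta_rot": [0,0,0],"gripper": 0.05},{"xyz": [0,0,0.045],"delta_rot": [0,0,0],"gripper": 0.05},{"xyz": [0,0,0.03],"delta_rot": [0,0,0],"gripper": 0.04},{"xyz": [0,0,0.022],"delta_rot": [0,0,0],"gripper": 0.03},{"xyz": [0,0,0.01],"delta_rot": [0,0,0],"gripper": 0.03},{"xyz": [0,0,0],"delta_rot": [0,0,0],"gripper": 0.03}], "force": 25}}

```text
time: 21.8
tool_pos: [0.536, -0.1382, 0.029]
tcp_rot: [-3.125, 0.314, 0.005]
wrist_force: [-0.5, 0.3, -0.1]
width: 0.35
```

Call:
{"api": "arm_command", "payload": {"rows": [{"xyz": [0,0,0],"delta_rot": [0,0,0],"gripper": 0.008},{"xyz": [0,0,0],"delta_rot": [0,0,0],"gripper": 0.008},{"xyz": [0,0,0],"delta_rot": [0,0,0],"gripper": 0.008}]}}

```text
time: 22.1
tool_pos: [0.5363, -0.1384, 0.0314]
tcp_rot: [-3.126, 0.312, 0.002]
wrist_force: [-4.9, 1.1, 1.4]
width: 0.142
```

Call:
{"api": "arm_command", "payload": {"rows": [{"xyz": [-0.002,0,0],"delta_rot": [0,0,0],"gripper": 0.008},{"xyz": [-0.003,0,0],"delta_rot": [0,0,0],"gripper": 0.008},{"xyz": [-0.004,0,0],"delta_rot": [0,0,0],"gripper": 0.008}]}}

```text
time: 22.4
tool_pos: [0.5304, -0.1374, 0.0317]
tcp_rot: [3.125, -0.311, 0.008]
wrist_force: [2.7, -0.4, -1.9]
width: 0.145
```

Call:
{"api": "arm_command", "payload": {"rows": [{"xyz": [-0.004,0,0],"delta_rot": [0,0,0],"gripper": 0.008},{"xyz": [-0.005,0,0],"delta_rot": [0,0,0],"gripper": 0.008}]}}

```text
time: 22.6
tool_pos: [0.5209, -0.1355, 0.0314]
tcp_rot: [3.125, -0.311, 0.006]
wrist_force: [4.3, -0.9, 0.1]
width: 0.148
```

Call:
{"api": "arm_command", "payload": {"rows": [{"xyz": [-0.005,0,0],"delta_rot": [0,0,0],"gripper": 0.008},{"xyz": [-0.005,0,0],"delta_rot": [0,0,0],"gripper": 0.008},{"xyz": [-0.005,0,0],"delta_rot": [0,0,0],"gripper": 0.008},{"xyz": [-0.005,0,0],"delta_rot": [0,0,0],"gripper": 0.008},{"xyz": [-0.005,0,0],"delta_rot": [0,0,0],"gripper": 0.008},{"xyz": [-0.005,0,0],"delta_rot": [0,0,0],"gripper": 0.008},{"xyz": [-0.005,0,0],"delta_rot": [0,0,0],"gripper": 0.008},{"xyz": [-0.003,0,0],"delta_rot": [0,0,0],"gripper": 0.008},{"xyz": [0,0,0],"delta_rot": [0,0,0],"gripper": 0.008}]}}

```text
time: 23.5
tool_pos: [0.4819, -0.1275, 0.0307]
tcp_rot: [3.126, -0.311, 0.0]
wrist_force: [2.1, -0.3, 5.9]
width: 0.149
```

Call:
{"api": "arm_command", "payload": {"rows": [{"xyz": [0,0,-0.001],"delta_rot": [0,0,0],"gripper": 0.02},{"xyz": [0,0,0],"delta_rot": [0,0,0],"gripper": 0.035},{"xyz": [0,0,0],"delta_rot": [0,0,0],"gripper": 0.05},{"xyz": [0,0,0],"delta_rot": [0,0,0],"gripper": 0.05},{"xyz": [0,0,-0.01],"delta_rot": [0,0,0],"gripper": 0.05},{"xyz": [0,0,-0.03],"delta_rot": [0,0,0],"gripper": 0.05},{"xyz": [0,0,-0.045],"delta_rot": [0,0,0],"gripper": 0.05},{"xyz": [0,0,-0.045],"delta_rot": [0,0,0],"gripper": 0.05},{"xyz": [0,0,-0.045],"delta_rot": [0,0,0],"gripper": 0.05},{"xyz": [0,0,-0.045],"delta_rot": [0,0,0],"gripper": 0.05},{"xyz": [0,0,0],"delta_rot": [0,0,0],"gripper": 0.05}]}}

```text
time: 24.6
tool_pos: [0.4864, -0.1289, 0.2603]
tcp_rot: [3.123, -0.31, 0.022]
wrist_force: [0.3, -0.2, 1.2]
width: 0.581
```

```bash
python3 - <<'E'
from h import *
w=shot("wrist","wrist15");crop(w,"w15",230,100,180,120,4);t=shot("scene","scene15");crop(t,"sc15",210,165,160,120,5)
s=bot.read_state();print(s["tool_pos"],s["wrist_force"],s["time"])
print((proj(w,[[.482,-.1276,.046],[.664,-.1645,.108]])-[230,100]+.5)*4)
E
```

```text
[ 0.48304323 -0.12780691  0.25358337] [-0.71764571  0.03666308 -0.50706254] 24.7
[[ 81.83870687 248.38608305]
 [744.10024134 289.57799884]]
```

View pics/w15.png

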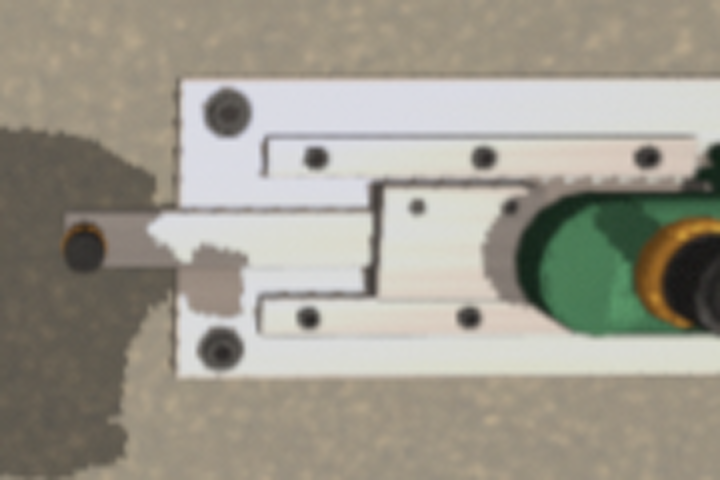

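View pics/sc15.png

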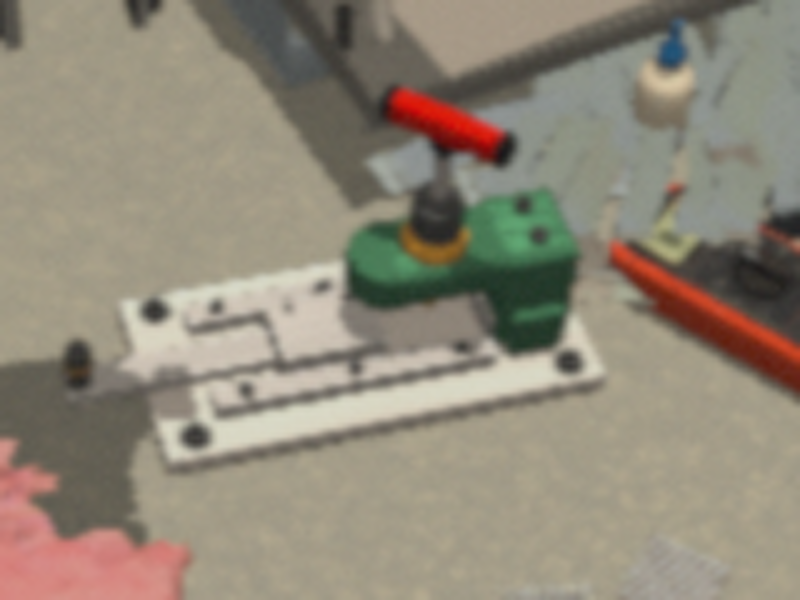

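```bash
python3 - <<'E'
from h import *
def red(f,box):
    d=load(f);hsv=cv2.cvtColor(d["pixels"],cv2.COLOR_RGB2HSV)
    m=(((hsv[...,0]<8)|(hsv[...,0]>172))&(hsv[...,1]>180)&(hsv[...,2]>90));k=np.zeros_like(m);u0,v0,u1,v1=box;k[v0:v1,u0:u1]=m[v0:v1,u0:u1]
    v,u=np.nonzero(k);return d,np.array([u.mean(),v.mean()]),len(u)
d,c,n=red("scene0",(170,140,210,165));print(c,n,proj(d,[.4905,.1487,.090]))
d,c,n=red("scene15",(280,175,320,205));print(c,n,proj(d,[[.664,-.1645,.1575],[.664,-.1645,.1605]]))
crop(d,"sc15b",282,175,40,45,16)
E
```

```text
[188.86746988 153.54216867] 83 [[188.20032814 154.62613359]]
[298.11111111 189.09027778] 144 [[300.05936893 189.96284328]
 [300.17368462 189.07200726]]
```

View pics/sc15b.png

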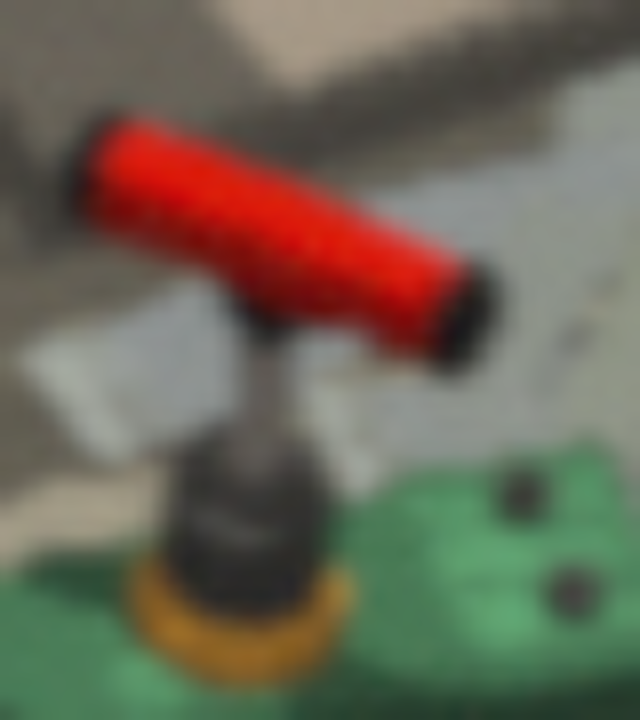

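```bash
python3 - <<'E'
from workcell import bot
print(bot.finish_job())
E
```

```text
the job is handed in; nothing more can be done
None
```

The stop is set and the job is handed in, at about 25 s of the 72 s allowed; no verdict was reported.

- **Block home:** I pushed the block by its peg until it stopped moving and the push reached about 10 N. The wrist camera showed the peg about 130 mm from the screw axis, which is the home position.
- **Screw set:** I stood the driver in the socket and turned it about 3.7 rad clockwise. The white index mark then read about 5.6 ± 0.15 rad, so the nose was pressed in about 1.1 mm.
- **Block drawn out:** It came back about 55 mm with a drag of roughly 3 to 4 N. The last pictures show it lying in its channel, clear of the nose. The driver is still standing in the screw and the arm is well above everything.
- **Heat sinks:** I never moved near the three heat sinks. I did not measure their positions again at the end.

One check disagreed: during insertion the gripper sat about 3 mm higher than a full fit would give. I put that down to the handle slipping in the grip. The scene camera shows the handle with about the same 1-pixel offset as when it was seated in the stand, which fits a full seat. The driver also sat about 3 mm off the gripper's centre along the handle, so I shifted the arm slightly while turning; the wrist force reached about 24 N.

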